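# Clear the optics bay, click the window cartridge into its holder, restore the bay

## Task

First move the round lens barrel and the square camera block, which box in the window cartridge, out of the bay and stand both upright in the shallow white side tray, without disturbing the cartridge. Then take the cartridge to the holder and press it straight down until both sprung catches snap over its foot and it is fully home. Last, stand the barrel and the camera block back upright, each on the bay pad it came from and the block squared up with the bay again; drop and topple nothing, let go of everything, and leave the bottle, the dish and the screwdriver alone.

Things in the scene. Friction and masses are not known exactly. Their poses are not given: they have to be found in the camera images.
- cartridge: Window cartridge, upright, 60 mm tall; origin: centre of its underside, z up. Dark foot 56 (x) x 34 (y) x 14 mm high; aluminium upper part 44 (x) x 34 (y) mm, so the foot is a 6 mm ledge at both x ends. Round window on top. Half-turn symmetric. 0.12 kg. Starts mid-bay, 10 mm from barrel and block, 5 mm from the back stop: grip across its 34 mm (y) once they are gone.
- barrel: Round lens barrel, dark metal cylinder, 48 mm diameter up to 78 mm, then an aluminium ring of 41 mm diameter up to 90 mm; origin at the centre of its underside, z up. 0.25 kg (varies). At the start it stands on one of the two bay pads.
- camera_block: Grey square camera block, 46 x 46 mm and 70 mm high, with a black lens of 30 mm diameter on top up to 82 mm; origin at the centre of its underside, z up, x and y along its sides. 0.30 kg (varies). At the start it stands on the other bay pad, nearly square with the bay.
- bay: Fixed black deck 130 (x) x 210 (y) mm; origin: centre of its underside, on the table; top 10 mm above. Two flush grey pads 62 x 56 mm at x = 0, y = +51 and -51 mm; cartridge place at x = 0, y = 0. Aluminium back stop 40 mm wide (y) at x = 33 to 41 mm, top 44 mm above the origin. No other walls: barrel and block are free at their -x and +x sides.
- tray: Fixed shallow white side tray 200 (x) x 130 (y) mm outside, walls 4 mm thick and 12 mm high; origin at the centre of its underside. The inner floor, 4 mm above the origin, takes barrel and block side by side (for example at x = +50 and -50 mm).
- holder: Fixed, dark plate 124 (x) x 92 (y) x 6 mm; origin: centre of its underside. Pocket floor 6 mm up. Cartridge goes in x along x, either way. Flared side walls: 2 mm clearance, 32 mm high. Sprung catch at each x end, ramp from 43 mm height, underside at 23 mm; the foot spreads them (5-15 N in all), they snap over its ledge 3 mm before home (cartridge origin 6 mm above holder's).
- bottle: Bystander: small closed white bottle, 44 mm diameter, 100 mm tall, standing; origin at the centre of its underside.
- dish: Bystander: shallow glass dish, 70 mm diameter, 18 mm tall; origin at the centre of its underside.
- driver: Bystander: screwdriver with black handle, 150 mm long, lying on the table; origin on its underside near the middle, x along it.

How it is judged:
By the outcome, as a careful person would: the job done as asked, in the order asked, and still so for the second after the job is handed in, with the robot touching nothing.
It also fails if it takes over 144 s, if anything falls off the work surface, if the arm or the gripper's body presses on something with over 40 N, if the wrist force passes 120 N, or if a joint passes its speed limit or range.

## Robot

A 6-joint arm with a two-finger parallel gripper is mounted at the origin on the work surface. World frame = base frame: x ahead of the robot, y to its left, z up, the work surface at z = 0. Lengths are in m, angles in rad, forces in N, time in s.
With the tool pointing down it reaches from about 0.275 to 0.975 m from the base axis. Payload 8.4 kg.
Tool frame: the origin (TCP) lies at the very end of the fingers, on their centre line; the grasp point (between the pads) lies 19 mm behind it; z points along the fingers, y is the direction in which the jaws open and shut (so a half turn about z gives the same grasp; the last joint's range is limited). The gripper opens to 92 mm and grips with 3 to 60 N. Pads are 20 mm wide; open, the fingers measure 128 mm over their backs; the gripper's body (75 mm by 189 mm) begins 69 mm behind the grasp point.
Start: joints at [1.102, 0.353, 1.633, -0, 1.155, -0.002], TCP at [0.281, 0.558, 0.215] pointing down, gripper open.
Joint ranges: [-2.63, 2.63], [-0.92, 2.1], [0.06, 2.66], [-1.3, 4.44], [0, 2.69], [-3.02, 3.02]. Speed limits (rad/s): [2.22, 2.22, 2.79, 3.14, 3.14, 3.14].

## Interface

Orientations are given as a 3x3 rotation matrix whose columns are the frame's x, y, z axes.
In Python, from bench import observe, viewer, ctrl, spotter gives the robot as it stands. The module is installed in compiled form; this text tells all that it offers.
- The arm moves only by the tool step_arm, never from a script. Its argument "motion" is a list of rows, each an object with "translation": the shift along the tool's x, y, z in cm, a list of three; "rot": the turn, a rotation vector about the tool's x, y, z in degrees, a list of three; "fingers": the finger opening in cm, from 0 to 9.19. In form: [{"translation": [dx, dy, dz], "rot": [wx, wy, wz], "fingers": fingers}, ...]. A call has 1 to 5 rows; each row is the pose to reach, as a shift and turn from the pose commanded when the call began, along the tool's axes at that moment; what a row does not reach only later rows make up. A row lasts 1/10 s, in which the tool goes at most 50 mm and 8.59 degrees, less where a joint would pass 70% of its speed; a pose out of reach is approached as far as the arm can. A call with a gripper value outside its range is refused whole. The fingers move at their own pace and stop on an object; "squeeze" is the grip in N (left out, the last holds). Time passes only in rows, so rows that repeat a pose let the fingers close. It gives the time, the measured TCP pose, the force and the opening at its end, in the units of the state.
- observe(): the state, without advancing time (a new reading comes with each control period).
- viewer.get_image(name): name is "side" or "top"; returns the picture (480x640x3 uint8, red, green, blue); there is no depth.
- viewer.get_calibration(name): a dict with "mtx" (3x3 intrinsics, pixels), "T" (4x4, takes a point from camera to world coordinates). Camera axes: x right, y up, looking along -z (the intrinsics and any distortion apply to the point x, -y, -z); pixel columns grow to the right and rows downward; lengths in m; the calibration is good to about 2 mm. A picture is of the moment at which its call begins. get_calibration takes no time and is no camera call.
- ctrl.hand_in(): hands the job in, once; it reports no verdict.
Trained networks look in the newest picture that a camera, given by its name, has taken for a name from the list of things; names that differ only in an ending like _2 or _b are one class to them, and where a whole thing is asked for, a point or a joint stands for the part that bears it (a point fixed in the world has none). Each returns a list of dicts, best first, with "conf" (0 to 1); they miss things now and then, are a little off and sometimes report something else, mostly with a low value. They report only what shows in the picture. A call takes as long as a camera call.
- spotter.find_in(camera, label): "position" ([row, column] in pixels, amid what is visible of it).
- spotter.place_of(camera, label): "position" ([row, column] in pixels: a listed point, or the origin of a listed thing).
The state is a dict: "time_s": time; "joint_pos": joint angles; "joint_velocities": joint speeds; "joint_efforts": joint torques, N m; "ee_pos": TCP position; "tool_rot": TCP orientation; "contact_force": force on the tool from outside, world axes, zero at the start; "wrist_torque": the same for the moment, N m; "width": finger opening in m.
Only numpy, scipy, OpenCV 4.12 (cv2) and the standard library are available. Lean on these libraries where they do the work, as an engineer would, in place of code of your own. Each camera call takes 0.05 s, during which the arm holds its last target.

## Working session

There is one attempt and no reset: what is moved stays moved. The work goes in short steps, Python scripts to look and compute and a tool call to move; the robot and the scene stay as the last step left them, time stands still between calls to the robot, and variables do not carry over. Pictures are saved under pics/ and viewed, and the job is handed in when it is done.

Besides the shell and the picture viewer there is one more tool, called as a command line: name --argument value ..., lists and objects as JSON in quotes. step_arm: Moves the arm, as the interface text tells. Its arguments: {"type":"object","properties":{"motion":{"type":"array"},"squeeze":{"type":"number"}},"required":["motion"]}

```bash
mkdir -p pics; cat > h.py <<'E'
import numpy as np, cv2
from bench import observe, viewer, ctrl, spotter
def snap(cam,name):
    im=viewer.get_image(cam); cv2.imwrite(f'pics/{name}.png',im[:,:,::-1]); return im
def ray(cam,rc):
    c=viewer.get_calibration(cam); K=np.array(c['mtx']);T=np.array(c['T'])
    d=np.linalg.inv(K)@np.array([rc[1],rc[0],1.]); d=np.array([d[0],-d[1],-d[2]])
    return T[:3,3],T[:3,:3]@d
def at_z(cam,rc,z):
    o,d=ray(cam,rc); return o+d*(z-o[2])/d[2]
def proj(cam,p):
    c=viewer.get_calibration(cam); K=np.array(c['mtx']);T=np.array(c['T'])
    q=T[:3,:3].T@(np.array(p)-T[:3,3]); q=K@np.array([q[0],-q[1],-q[2]]); return q[:2][::-1]/q[2]
E
python3 - <<'E'
from h import *
s=observe(); print({k:np.round(v,3).tolist() for k,v in s.items()})
for c in ('top','side'):
    snap(c,c+'0'); k=viewer.get_calibration(c); print(k.keys(),np.round(k['mtx'],1).tolist(),np.round(k['T'],3).tolist())
    for n in ['cartridge','barrel','camera_block','bay','tray','holder','bottle','dish','driver']:
        for f in (spotter.place_of,):
            print(c,n,[(np.round(r['position'],1).tolist(),round(r['conf'],2)) for r in f(c,n)[:3]])
E
```

```text
{'time_s': 0.0, 'joint_pos': [1.102, 0.354, 1.634, -0.0, 1.155, -0.002], 'joint_velocities': [0.001, 0.001, 0.0, 0.001, 0.001, 0.0], 'joint_efforts': [0.001, -59.383, -33.421, 0.07, 0.024, -0.0], 'ee_pos': [0.281, 0.558, 0.214], 'tool_rot': [[-0.893, 0.45, -0.001], [0.45, 0.893, -0.001], [-0.0, -0.001, -1.0]], 'contact_force': [-0.59, -0.699, 0.065], 'wrist_torque': [0.044, 0.021, 0.082], 'width': 0.092}
dict_keys(['mtx', 'T']) [[552.0, 0.0, 334.1], [0.0, 552.0, 234.9], [0.0, 0.0, 1.0]] [[0.011, 0.98, -0.199, 0.454], [-1.0, 0.013, 0.007, -0.006], [0.01, 0.199, 0.98, 0.958], [0.0, 0.0, 0.0, 1.0]]
top cartridge [([272.4, 344.3], 0.57)]
top barrel [([277.6, 377.9], 0.76)]
top camera_block [([269.3, 317.0], 0.69)]
top bay [([270.6, 348.4], 0.74), ([270.3, 345.1], 0.37)]
top tray [([310.6, 480.9], 0.63)]
top holder []
top bottle [([183.2, 409.5], 0.96)]
top dish [([163.6, 258.0], 0.81), ([185.6, 410.3], 0.61)]
top driver [([168.5, 323.7], 0.71)]
dict_keys(['mtx', 'T']) [[503.4, 0.0, 311.5], [0.0, 503.4, 238.7], [0.0, 0.0, 1.0]] [[-0.995, 0.073, -0.063, 0.58], [-0.096, -0.782, 0.616, 0.517], [-0.004, 0.619, 0.785, 0.658], [0.0, 0.0, 0.0, 1.0]]
side cartridge [([224.2, 347.1], 0.86)]
side barrel [([194.2, 352.9], 0.96)]
side camera_block [([248.4, 338.5], 0.92)]
side bay [([224.5, 344.1], 0.82)]
side tray [([136.6, 383.1], 0.85)]
side holder [([398.3, 387.4], 0.9), ([248.4, 336.7], 0.67)]
side bottle [([174.2, 259.1], 0.8), ([140.6, 379.2], 0.41)]
side dish [([302.0, 208.8], 0.98)]
side driver [([238.2, 229.0], 0.67)]
```

View pics/top0.png

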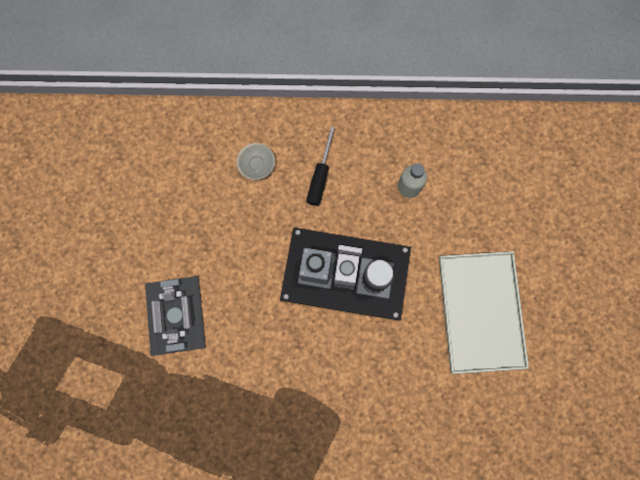

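View pics/side0.png

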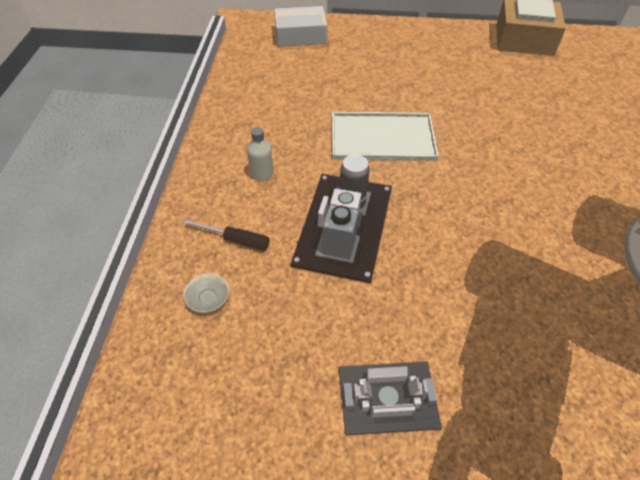

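Top view: bay at about (273,347) with the block left (262,316), the cartridge in the middle (265,347) and the barrel right (273,380). Holder at (315,175), tray at (312,483). Bottle, dish and driver lie on the +x side. I'll zoom in for corners.

```bash
python3 - <<'E'
from h import *
t=cv2.imread('pics/top0.png'); s=cv2.imread('pics/side0.png')
def crop(im,r0,c0,h,w,f,n): cv2.imwrite(f'pics/{n}.png',cv2.resize(im[r0:r0+h,c0:c0+w],None,fx=f,fy=f,interpolation=cv2.INTER_CUBIC))
crop(t,220,270,110,150,5,'c_topbay'); crop(t,265,135,100,80,6,'c_tophold')
crop(s,145,285,140,120,4,'c_sidebay'); crop(s,350,330,90,120,6,'c_sidehold')
E
```

```text
(no output)
```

View pics/c_topbay.png

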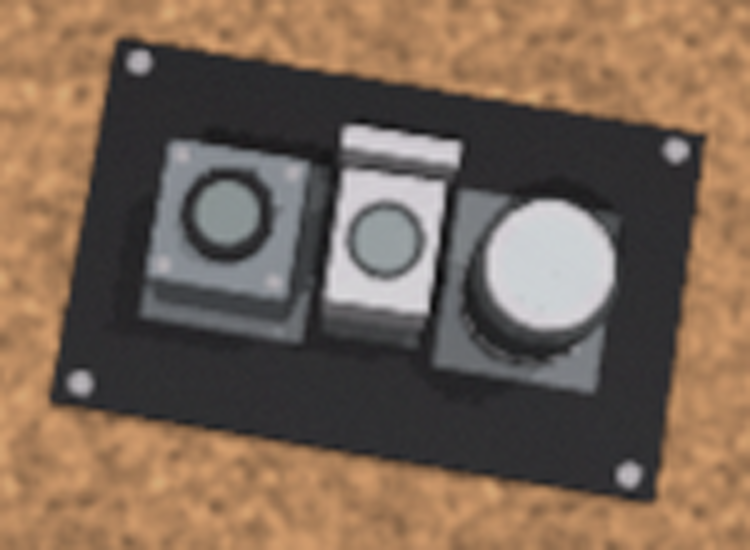

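View pics/c_tophold.png

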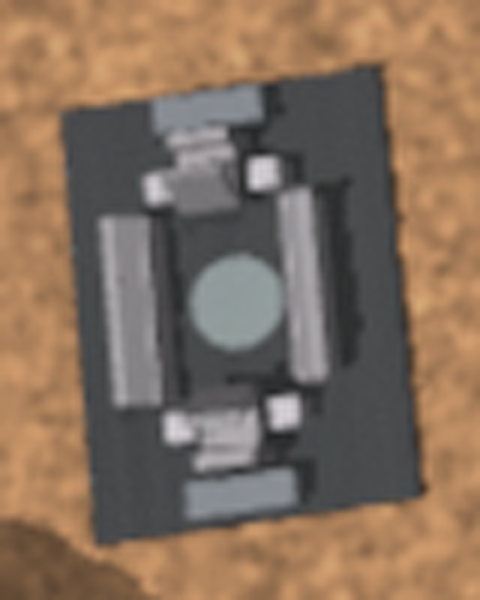

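View pics/c_sidebay.png

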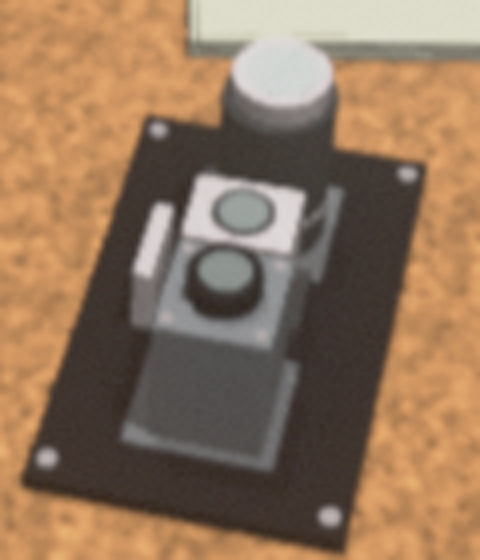

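View pics/c_sidehold.png

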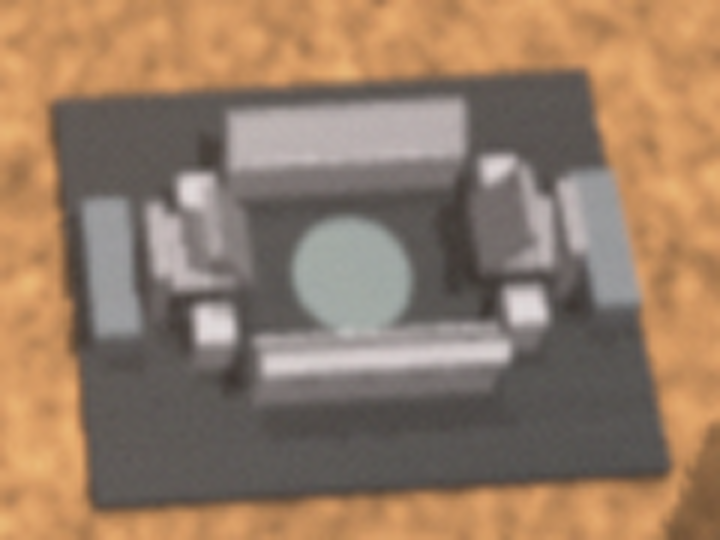

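```bash
cat > m.py <<'E'
from h import *
def full(p,r0,c0,f): return (r0+(p[1]+.5)/f-.5, c0+(p[0]+.5)/f-.5)
def rig(model,P):
    model=np.array(model)[:, :2];P=np.array(P)[:,:2]
    a=(model-model.mean(0));b=P-P.mean(0)
    th=np.arctan2((a[:,0]*b[:,1]-a[:,1]*b[:,0]).sum(),(a*b).sum())
    R=np.array([[np.cos(th),-np.sin(th)],[np.sin(th),np.cos(th)]])
    t=P.mean(0)-R@model.mean(0); res=np.linalg.norm(P-(model@R.T+t),axis=1)
    return t,np.degrees(th),res*1000
E
python3 - <<'E'
from m import *
T=lambda p:full(p,220,270,5); S=lambda p:full(p,145,285,4)
TH=lambda p:full(p,265,135,6); SH=lambda p:full(p,350,330,6)
def go(n,cam,fn,px,model,z):
    P=[at_z(cam,fn(p),z) for p in px]
    if len(px)==1: print(n,cam,np.round(P[0],4)); return
    t,th,r=rig(model,P); print(n,cam,np.round(t,4),round(th,2),np.round(r,1))
d=[(.065,.105),(.065,-.105),(-.065,-.105),(-.065,.105)]
go('bay','top',T,[(118,40),(706,135),(655,500),(52,403)],d,.01)
go('bay','side',S,[(22,485),(148,117),(427,163),(345,550)],d,.01)
b=.023; d=[(b,b),(b,-b),(-b,-b),(-b,b)]
go('block','top',T,[(168,138),(312,160),(292,300),(147,280)],d,.08)
go('blocklens','top',T,[(226,214)],0,.092);go('blocklens','side',S,[(225,270)],0,.092)
d=[(.022,.017),(.022,-.017),(-.022,-.017),(-.022,.017)]
go('cart','top',T,[(338,168),(447,180),(434,315),(326,303)],d,.07)
go('cartwin','top',T,[(385,240)],0,.07);go('cartwin','side',S,[(243,212)],0,.07)
go('barrel','top',T,[(550,264)],0,.1);go('barrel','side',S,[(282,75)],0,.1)
d=[(.062,.046),(.062,-.046),(-.062,-.046),(-.062,.046)]
go('hold','top',TH,[(62,112),(383,65),(425,495),(97,545)],d,.006)
go('hold','side',SH,[(97,505),(53,102),(585,70),(668,470)],d,.006)
go('disc','top',TH,[(238,302)],0,.006);go('disc','side',SH,[(352,275)],0,.006)
d=[(.1,.065),(.1,-.065),(-.1,-.065),(-.1,.065)]
go('tray','top',lambda p:(p[1],p[0]),[(440,256),(514,253),(526,370),(454,373)],d,.012)
for n,p,z in (('bottle',(183.2,409.5),0),('dish',(163.6,258),0),('driver',(168.5,323.7),0)): print(n,np.round(at_z('top',p,z),3))
E
```

```text
bay top [ 0.5798 -0.0349] -8.56 [1.2 1.1 1.5 1. ]
bay side [ 0.5801 -0.0298] -8.53 [1.2 1.4 1.8 1.3]
block top [0.5854 0.0163] -7.41 [0.7 0.5 0.5 0.3]
blocklens top [0.5852 0.0172 0.092 ]
blocklens side [0.586  0.0182 0.092 ]
cart top [ 0.5803 -0.0343] -5.17 [1.  0.8 0.7 0.4]
cartwin top [ 0.5807 -0.0339  0.07  ]
cartwin side [ 0.5809 -0.0324  0.07  ]
barrel top [ 0.5695 -0.0847  0.1   ]
barrel side [ 0.5694 -0.0804  0.1   ]
hold top [0.505  0.2563] 9.06 [0.7 0.6 0.7 0.5]
hold side [0.5055 0.2594] 8.96 [1.6 1.  0.8 1.4]
disc top [0.5048 0.2573 0.006 ]
disc side [0.5052 0.2587 0.006 ]
tray top [ 0.5159 -0.2694] 3.69 [0.3 1.8 4.1 5.4]
bottle [ 0.746 -0.149  0.   ]
dish [0.779 0.126 0.   ]
driver [0.771 0.007 0.   ]
```

```bash
python3 - <<'E'
from h import *
t=cv2.imread('pics/top0.png')
cv2.imwrite('pics/c_tray.png',cv2.resize(t[245:380,432:532],None,fx=4,fy=4,interpolation=cv2.INTER_CUBIC))
E
cat > go.py <<'E'
import sys
from m import *
# target: x y z phi(tool y angle, deg) -> rows in tool frame from measured pose
def need(x,y,z,phi):
    s=observe();R=np.array(s['tool_rot']);p=np.array(s['ee_pos'])
    y_=np.array([np.cos(np.radians(phi)),np.sin(np.radians(phi)),0]);z_=np.array([0,0,-1.]);x_=np.cross(y_,z_)
    Rt=np.stack([x_,y_,z_],1)
    d=R.T@(np.array([x,y,z])-p)*100; w=np.degrees(cv2.Rodrigues(R.T@Rt)[0].ravel())
    print('t',round(s['time_s'],2),'pos',np.round(p,4),'phi',round(np.degrees(np.arctan2(R[1,1],R[0,1])),2),'tilt',np.round(R[:2,2],4),'w',round(s['width'],4),'F',np.round(s['contact_force'],1))
    print('shift cm',np.round(d,2),'rot',np.round(w,2))
if __name__=='__main__': need(*map(float,sys.argv[1:5]))
E
python3 go.py 0.5695 -0.083 0.16 -8.5
```

```text
t 1.0 pos [0.2813 0.5581 0.2146] phi 63.26 tilt [0. 0.] w 0.0916 F [-0.1  0.5 -0.4]
shift cm [-54.59 -44.29   5.46] rot [ 0.   -0.   71.76]
```

View pics/c_tray.png

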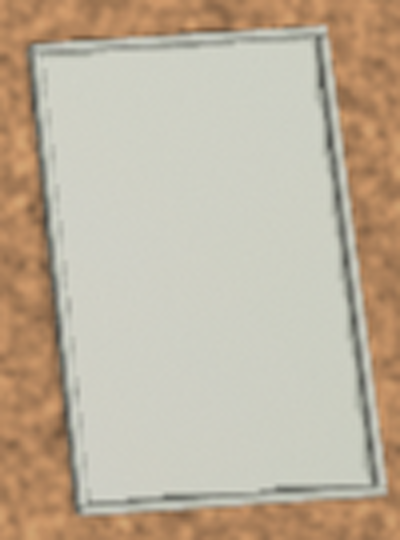

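step_arm --motion '[{"translation":[-54.6,-44.3,4],"rot":[0,0,71.8],"fingers":7.5},{"translation":[-54.6,-44.3,4],"rot":[0,0,71.8],"fingers":7.5},{"translation":[-54.6,-44.3,4],"rot":[0,0,71.8],"fingers":7.5},{"translation":[-54.6,-44.3,4],"rot":[0,0,71.8],"fingers":7.5},{"translation":[-54.6,-44.3,4],"rot":[0,0,71.8],"fingers":7.5}]' --squeeze 25

```text
time_s: 1.5
ee_pos: [0.3841, 0.3288, 0.2005]
tool_rot: [[-0.341, 0.94, 0.001], [0.94, 0.341, 0.0], [0.0, 0.001, -1.0]]
contact_force: [0.8, 1.3, -0.1]
width: 0.075
```

```bash
python3 go.py 0.5695 -0.083 0.16 -8.5
```

```text
t 1.5 pos [0.3841 0.3288 0.2005] phi 19.96 tilt [0.0005 0.0003] w 0.075 F [ 0.8  1.3 -0.1]
shift cm [-45.04   3.37   4.04] rot [ 3.000e-02 -2.000e-02  2.846e+01]
```

step_arm --motion '[{"translation":[-45.0,3.4,3],"rot":[0,0,28.5],"fingers":7.5},{"translation":[-45.0,3.4,3],"rot":[0,0,28.5],"fingers":7.5},{"translation":[-45.0,3.4,3],"rot":[0,0,28.5],"fingers":7.5},{"translation":[-45.0,3.4,3],"rot":[0,0,28.5],"fingers":7.5},{"translation":[-45.0,3.4,3],"rot":[0,0,28.5],"fingers":7.5}]'

```text
time_s: 2.0
ee_pos: [0.4881, 0.1017, 0.184]
tool_rot: [[0.145, 0.989, 0.001], [0.989, -0.145, 0.0], [0.0, 0.001, -1.0]]
contact_force: [0.6, 1.3, 0.8]
width: 0.0749
```

```bash
python3 go.py 0.5695 -0.083 0.16 -8.5
```

```text
t 2.0 pos [0.4881 0.1017 0.184 ] phi -8.32 tilt [0.0008 0.0002] w 0.0749 F [0.6 1.3 0.8]
shift cm [-17.1   10.73   2.4 ] rot [ 0.04 -0.02  0.18]
```

step_arm --motion '[{"translation":[-17.1,10.7,2.4],"rot":[0,0,0.2],"fingers":7.5},{"translation":[-17.1,10.7,2.4],"rot":[0,0,0.2],"fingers":7.5},{"translation":[-17.1,10.7,2.4],"rot":[0,0,0.2],"fingers":7.5},{"translation":[-17.1,10.7,2.4],"rot":[0,0,0.2],"fingers":7.5},{"translation":[-17.1,10.7,2.4],"rot":[0,0,0.2],"fingers":7.5}]'

```text
time_s: 2.5
ee_pos: [0.5707, -0.0856, 0.1593]
tool_rot: [[0.15, 0.989, 0.001], [0.989, -0.15, -0.001], [-0.001, 0.001, -1.0]]
contact_force: [0.9, 0.1, -0.6]
width: 0.0756
```

step_arm --motion '[{"translation":[0,0,0],"rot":[0,0,0],"fingers":7.5}]'

```text
time_s: 2.6
ee_pos: [0.5689, -0.082, 0.1594]
tool_rot: [[0.149, 0.989, -0.001], [0.989, -0.149, 0.0], [0.0, -0.001, -1.0]]
contact_force: [-0.7, 0.2, -0.2]
width: 0.0749
```

```bash
python3 go.py 0.5695 -0.083 0.16 -8.5; python3 - <<'E'
from h import *
a=snap('top','top1');b=snap('side','side1')
c=np.hstack([cv2.resize(a[200:400,260:460],None,fx=2,fy=2),cv2.resize(b[60:260,260:460],None,fx=2,fy=2)]);cv2.imwrite('pics/v1.png',c[:,:,::-1])
p=observe()['ee_pos'];print(proj('top',p),proj('side',p))
E
```

```text
t 2.6 pos [ 0.5689 -0.082   0.1594] phi -8.57 tilt [-0.0007  0.0003] w 0.0749 F [-0.7  0.2 -0.2]
shift cm [-0.09  0.08 -0.06] rot [-0.04 -0.01 -0.07]
[267.68375215 380.2032721 ] [134.3374722  358.33008674]
```

View pics/v1.png

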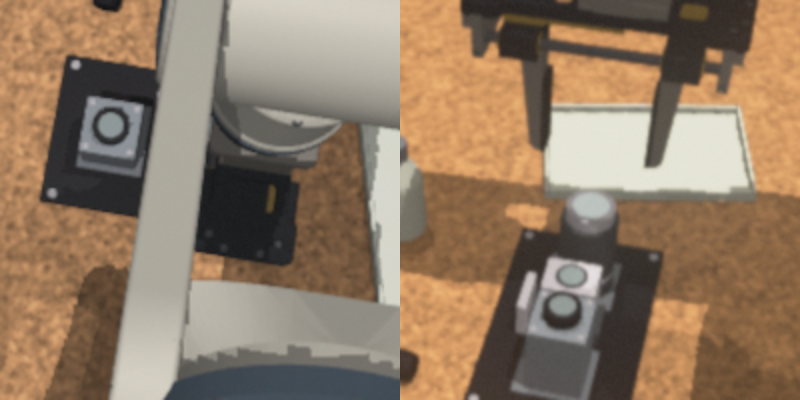

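Side picture: both fingers straddle the barrel, with tips near (135,330) and (143,387), which agrees with the projected TCP. Going down.

step_arm --motion '[{"translation":[0,0.1,3.5],"rot":[0,0,0],"fingers":7.5},{"translation":[0,0.1,7],"rot":[0,0,0],"fingers":7.5},{"translation":[0,0.1,9.5],"rot":[0,0,0],"fingers":7.5},{"translation":[0,0.1,11.5],"rot":[0,0,0],"fingers":7.5},{"translation":[0,0.1,12.3],"rot":[0,0,0],"fingers":7.5}]'

```text
time_s: 3.2
ee_pos: [0.5684, -0.0792, 0.0353]
tool_rot: [[0.144, 0.99, -0.003], [0.99, -0.144, 0.001], [0.0, -0.003, -1.0]]
contact_force: [0.2, 0.3, 1.1]
width: 0.0751
```

step_arm --motion '[{"translation":[0,0,0],"rot":[0,0,0],"fingers":6},{"translation":[0,0,0],"rot":[0,0,0],"fingers":5.3},{"translation":[0,0,0],"rot":[0,0,0],"fingers":5.1},{"translation":[0,0,0],"rot":[0,0,0],"fingers":4.9},{"translation":[0,0,0],"rot":[0,0,0],"fingers":4.0}]'

```text
time_s: 3.7
ee_pos: [0.57, -0.081, 0.0377]
tool_rot: [[0.147, 0.989, 0.0], [0.989, -0.147, 0.0], [0.0, 0.0, -1.0]]
contact_force: [-3.1, 1.1, 7.8]
width: 0.0476
```

step_arm --motion '[{"translation":[0,0,0],"rot":[0,0,0],"fingers":4.0},{"translation":[0,0,0],"rot":[0,0,0],"fingers":4.0},{"translation":[0,0,0],"rot":[0,0,0],"fingers":4.0}]'

```text
time_s: 4.0
ee_pos: [0.57, -0.081, 0.0377]
tool_rot: [[0.147, 0.989, 0.0], [0.989, -0.147, 0.0], [0.0, 0.0, -1.0]]
contact_force: [-2.6, 1.2, 6.7]
width: 0.0476
```

```bash
python3 go.py 0.5695 -0.083 0.16 -8.5;python3 - <<'E'
from h import *
b=snap('side','side2')
c=cv2.resize(b[60:300,220:500],None,fx=2,fy=2);cv2.imwrite('pics/v2.png',c[:,:,::-1])
E
```

```text
t 4.0 pos [ 0.57   -0.081   0.0377] phi -8.43 tilt [0.0003 0.0001] w 0.0476 F [-2.6  1.2  6.7]
shift cm [-2.100e-01 -1.000e-02 -1.223e+01] rot [ 0.02 -0.01  0.07]
```

View pics/v2.png

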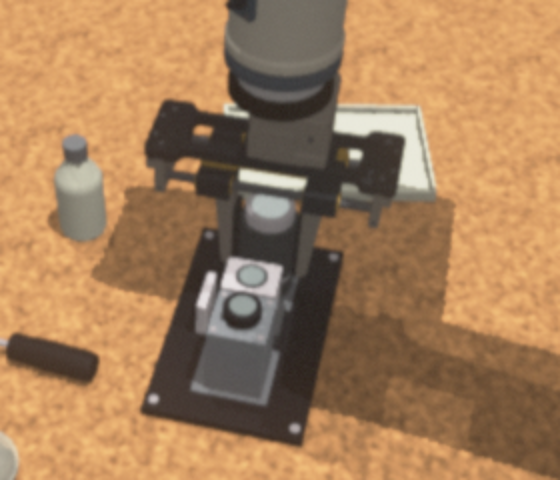

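Barrel held, width 47.6 mm. Lift.

step_arm --motion '[{"translation":[0,0,-1],"rot":[0,0,0],"fingers":4.0},{"translation":[0,0,-2.5],"rot":[0,0,0],"fingers":4.0},{"translation":[0,0,-4.5],"rot":[0,0,0],"fingers":4.0},{"translation":[0,0,-6.5],"rot":[0,0,0],"fingers":4.0},{"translation":[0,0,-7.5],"rot":[0,0,0],"fingers":4.0}]'

```text
time_s: 4.55
ee_pos: [0.5711, -0.0813, 0.1145]
tool_rot: [[0.146, 0.989, 0.003], [0.989, -0.146, -0.0], [-0.0, 0.003, -1.0]]
contact_force: [1.1, -0.2, -2.1]
width: 0.0477
```

```bash
python3 go.py 0.566 -0.265 0.112 -8.43
```

```text
t 4.55 pos [ 0.5711 -0.0813  0.1145] phi -8.42 tilt [ 0.0033 -0.0005] w 0.0477 F [ 1.1 -0.2 -2.1]
shift cm [-18.25   2.19   0.26] rot [0.19 0.   0.01]
```

step_arm --motion '[{"translation":[-2,0.2,0],"rot":[0,0,0],"fingers":4.0},{"translation":[-5.5,0.7,0],"rot":[0,0,0],"fingers":4.0},{"translation":[-9.5,1.2,0],"rot":[0,0,0],"fingers":4.0},{"translation":[-13.5,1.7,0],"rot":[0,0,0],"fingers":4.0},{"translation":[-16.5,2,0],"rot":[0,0,0],"fingers":4.0}]'

```text
time_s: 5.05
ee_pos: [0.5654, -0.2495, 0.1123]
tool_rot: [[0.147, 0.989, 0.001], [0.989, -0.147, -0.001], [-0.001, 0.001, -1.0]]
contact_force: [0.5, 0.4, -2.9]
width: 0.0477
```

step_arm --motion '[{"translation":[-1.7,0.2,0.5],"rot":[0,0,0],"fingers":4.0},{"translation":[-1.7,0.2,3],"rot":[0,0,0],"fingers":4.0},{"translation":[-1.7,0.2,5],"rot":[0,0,0],"fingers":4.0},{"translation":[-1.7,0.2,6.5],"rot":[0,0,0],"fingers":4.0},{"translation":[-1.7,0.2,7],"rot":[0,0,0],"fingers":4.0}]'

```text
time_s: 5.55
ee_pos: [0.564, -0.2633, 0.04]
tool_rot: [[0.146, 0.989, -0.002], [0.989, -0.146, 0.001], [0.001, -0.003, -1.0]]
contact_force: [0.3, 0.5, -2.3]
width: 0.0477
```

step_arm --motion '[{"translation":[0,0,0],"rot":[0,0,0],"fingers":4.0}]'

```text
time_s: 5.65
ee_pos: [0.5647, -0.2637, 0.0411]
tool_rot: [[0.146, 0.989, -0.001], [0.989, -0.146, 0.001], [0.0, -0.001, -1.0]]
contact_force: [0.6, 0.0, -2.7]
width: 0.048
```

```bash
python3 go.py 0.566 -0.265 0.0317 -8.43
```

```text
t 5.65 pos [ 0.5647 -0.2637  0.0411] phi -8.39 tilt [-0.0013  0.0006] w 0.048 F [ 0.6  0.  -2.7]
shift cm [-0.11  0.15  0.94] rot [-0.08 -0.02  0.04]
```

step_arm --motion '[{"translation":[0,0,0.4],"rot":[0,0,0],"fingers":4.0},{"translation":[0,0,0.7],"rot":[0,0,0],"fingers":4.0},{"translation":[0,0,0.8],"rot":[0,0,0],"fingers":4.0},{"translation":[0,0,0.85],"rot":[0,0,0],"fingers":4.0}]'

```text
time_s: 6.05
ee_pos: [0.5652, -0.2643, 0.0335]
tool_rot: [[0.146, 0.989, 0.0], [0.989, -0.146, -0.0], [-0.0, 0.0, -1.0]]
contact_force: [-0.3, -0.3, -2.9]
width: 0.0473
```

step_arm --motion '[{"translation":[0,0,0.05],"rot":[0,0,0],"fingers":4.0},{"translation":[0,0,0.05],"rot":[0,0,0],"fingers":4.0}]'

```text
time_s: 6.25
ee_pos: [0.5651, -0.2643, 0.0329]
tool_rot: [[0.146, 0.989, 0.0], [0.989, -0.146, -0.0], [-0.0, 0.0, -1.0]]
contact_force: [-0.2, 0.4, -2.8]
width: 0.0472
```

step_arm --motion '[{"translation":[0,0,0.06],"rot":[0,0,0],"fingers":4.0},{"translation":[0,0,0.12],"rot":[0,0,0],"fingers":4.0},{"translation":[0,0,0.12],"rot":[0,0,0],"fingers":4.0}]'

```text
time_s: 6.55
ee_pos: [0.5651, -0.2643, 0.0317]
tool_rot: [[0.146, 0.989, 0.0], [0.989, -0.146, -0.0], [-0.0, 0.0, -1.0]]
contact_force: [-0.6, -0.1, -0.4]
width: 0.0474
```

Weight is off the wrist at z=0.0317, exactly the expected height. Releasing.

step_arm --motion '[{"translation":[0,0,0],"rot":[0,0,0],"fingers":5.2},{"translation":[0,0,0],"rot":[0,0,0],"fingers":6.5},{"translation":[0,0,0],"rot":[0,0,0],"fingers":6.8},{"translation":[0,0,0],"rot":[0,0,0],"fingers":6.8}]'

```text
time_s: 6.95
ee_pos: [0.5651, -0.2643, 0.0317]
tool_rot: [[0.146, 0.989, 0.0], [0.989, -0.146, -0.0], [-0.0, 0.0, -1.0]]
contact_force: [-0.1, 0.8, -0.5]
width: 0.0683
```

step_arm --motion '[{"translation":[0,0,-2],"rot":[0,0,0],"fingers":6.8},{"translation":[0,0,-5],"rot":[0,0,0],"fingers":6.8},{"translation":[0,0,-9],"rot":[0,0,0],"fingers":6.8},{"translation":[0,0,-13],"rot":[0,0,0],"fingers":6.8},{"translation":[0,0,-14],"rot":[0,0,0],"fingers":6.8}]'

```text
time_s: 7.45
ee_pos: [0.5673, -0.2653, 0.1764]
tool_rot: [[0.146, 0.989, 0.006], [0.989, -0.146, -0.003], [-0.002, 0.007, -1.0]]
contact_force: [1.1, -0.2, -1.0]
width: 0.0677
```

```bash
python3 go.py 0.5858 0.0177 0.165 -7.9
```

```text
t 7.45 pos [ 0.5673 -0.2653  0.1764] phi -8.42 tilt [ 0.0062 -0.0029] w 0.0677 F [ 1.1 -0.2 -1. ]
shift cm [28.27 -2.32  1.07] rot [ 0.37  0.11 -0.52]
```

step_arm --motion '[{"translation":[28.3,-2.2,0.7],"rot":[0,0,-0.5],"fingers":7.3},{"translation":[28.3,-2.2,0.7],"rot":[0,0,-0.5],"fingers":7.3},{"translation":[28.3,-2.2,0.7],"rot":[0,0,-0.5],"fingers":7.3},{"translation":[28.3,-2.2,0.7],"rot":[0,0,-0.5],"fingers":7.3},{"translation":[28.3,-2.2,0.7],"rot":[0,0,-0.5],"fingers":7.3}]'

```text
time_s: 7.95
ee_pos: [0.5819, -0.0131, 0.1649]
tool_rot: [[0.138, 0.99, -0.0], [0.99, -0.138, 0.0], [-0.0, -0.0, -1.0]]
contact_force: [-0.2, -0.6, 1.4]
width: 0.073
```

step_arm --motion '[{"translation":[4.2,-0.3,0],"rot":[0,0,0],"fingers":7.3},{"translation":[4.2,-0.3,0],"rot":[0,0,0],"fingers":7.3},{"translation":[4.2,-0.3,0],"rot":[0,0,0],"fingers":7.3}]'

```text
time_s: 8.25
ee_pos: [0.5848, 0.0277, 0.1649]
tool_rot: [[0.135, 0.991, -0.001], [0.991, -0.135, -0.0], [-0.0, -0.001, -1.0]]
contact_force: [0.9, -0.2, 0.7]
width: 0.073
```

```bash
python3 go.py 0.5858 0.0177 0.037 -7.9; python3 - <<'E'
from h import *
b=snap('side','side3');a=snap('top','top3')
c=np.hstack([cv2.resize(a[200:400,300:540],None,fx=1.6,fy=1.6),cv2.resize(b[80:280,260:500],None,fx=1.6,fy=1.6)]);cv2.imwrite('pics/v3.png',c[:,:,::-1])
E
```

```text
t 8.25 pos [0.5848 0.0277 0.1649] phi -7.78 tilt [-0.0008 -0.0004] w 0.073 F [ 0.9 -0.2  0.7]
shift cm [-0.97  0.25 12.79] rot [-0.04  0.03  0.12]
```

View pics/v3.png

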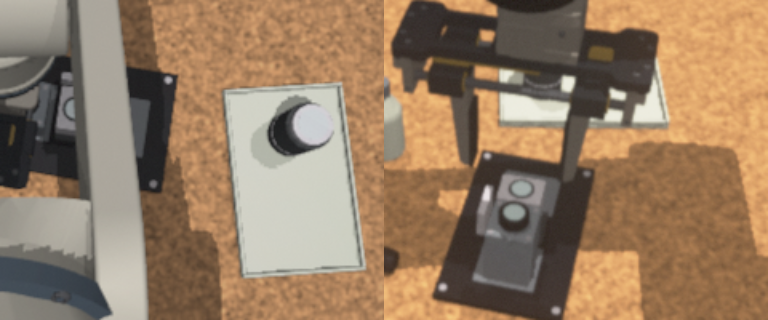

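Barrel stands in the tray (top view around (285,488)). The measured pose lags the command, so I overshot by 1 cm while well above everything. I'll correct that, then descend.

step_arm --motion '[{"translation":[-1.0,0.2,0],"rot":[0,0,0],"fingers":7.3},{"translation":[-1.0,0.2,0],"rot":[0,0,0],"fingers":7.3},{"translation":[-1.0,0.2,0],"rot":[0,0,0],"fingers":7.3}]'

```text
time_s: 8.65
ee_pos: [0.5858, 0.0155, 0.1654]
tool_rot: [[0.14, 0.99, 0.0], [0.99, -0.14, -0.0], [-0.0, 0.0, -1.0]]
contact_force: [0.0, -0.9, -0.4]
width: 0.0728
```

```bash
python3 go.py 0.5858 0.0177 0.037 -7.9
```

```text
t 8.65 pos [0.5858 0.0155 0.1654] phi -8.04 tilt [ 0. -0.] w 0.0728 F [ 0.  -0.9 -0.4]
shift cm [ 0.22 -0.03 12.84] rot [ 0.    0.   -0.14]
```

step_arm --motion '[{"translation":[0.2,0,3.5],"rot":[0,0,0],"fingers":7.3},{"translation":[0.2,0,7],"rot":[0,0,0],"fingers":7.3},{"translation":[0.2,0,10],"rot":[0,0,0],"fingers":7.3},{"translation":[0.2,0,12],"rot":[0,0,0],"fingers":7.3},{"translation":[0.2,0,12.8],"rot":[0,0,0],"fingers":7.3}]'

```text
time_s: 9.15
ee_pos: [0.5846, 0.0184, 0.0354]
tool_rot: [[0.138, 0.99, -0.003], [0.99, -0.138, -0.0], [-0.001, -0.003, -1.0]]
contact_force: [-0.7, 0.7, 0.4]
width: 0.0735
```

step_arm --motion '[{"translation":[0,0,0],"rot":[0,0,0],"fingers":6},{"translation":[0,0,0],"rot":[0,0,0],"fingers":5.3},{"translation":[0,0,0],"rot":[0,0,0],"fingers":4.9},{"translation":[0,0,0],"rot":[0,0,0],"fingers":4.6},{"translation":[0,0,0],"rot":[0,0,0],"fingers":4.0}]'

```text
time_s: 9.65
ee_pos: [0.5861, 0.0189, 0.0385]
tool_rot: [[0.138, 0.99, 0.001], [0.99, -0.138, 0.0], [0.0, 0.001, -1.0]]
contact_force: [-2.0, 0.6, 7.4]
width: 0.0461
```

step_arm --motion '[{"translation":[0,0,0],"rot":[0,0,0],"fingers":4.0},{"translation":[0,0,0],"rot":[0,0,0],"fingers":4.0},{"translation":[0,0,0],"rot":[0,0,0],"fingers":4.0}]'

```text
time_s: 9.95
ee_pos: [0.5862, 0.0189, 0.0385]
tool_rot: [[0.138, 0.99, 0.001], [0.99, -0.138, 0.0], [0.0, 0.001, -1.0]]
contact_force: [-3.1, 0.2, 7.2]
width: 0.0465
```

```bash
python3 go.py 0.5858 0.0177 0.037 -7.9;  python3 - <<'E'
from h import *
b=snap('side','side4')
c=cv2.resize(b[60:300,220:500],None,fx=2,fy=2);cv2.imwrite('pics/v4.png',c[:,:,::-1])
E
```

```text
t 9.95 pos [0.5862 0.0189 0.0385] phi -7.92 tilt [0.0005 0.    ] w 0.0465 F [-3.1  0.2  7.2]
shift cm [-0.12 -0.02  0.15] rot [ 0.03 -0.01 -0.02]
```

View pics/v4.png

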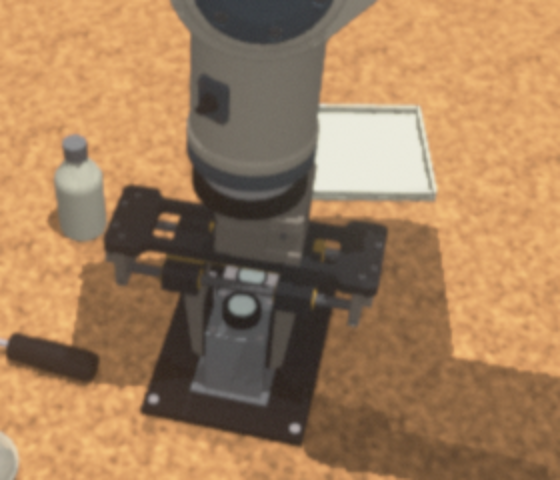

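step_arm --motion '[{"translation":[0,0,-1],"rot":[0,0,0],"fingers":4.0},{"translation":[0,0,-3],"rot":[0,0,0],"fingers":4.0},{"translation":[0,0,-6],"rot":[0,0,0],"fingers":4.0},{"translation":[0,0,-9],"rot":[0,0,0],"fingers":4.0},{"translation":[0,0,-10.5],"rot":[0,0,0],"fingers":4.0}]'

```text
time_s: 10.5
ee_pos: [0.5873, 0.0189, 0.1455]
tool_rot: [[0.138, 0.99, 0.004], [0.99, -0.138, 0.0], [0.001, 0.004, -1.0]]
contact_force: [-0.2, -0.1, -3.6]
width: 0.046
```

```bash
python3 go.py 0.466 -0.273 0.143 -7.92
```

```text
t 10.5 pos [0.5873 0.0189 0.1455] phi -7.92 tilt [0.0038 0.0001] w 0.046 F [-0.2 -0.1 -3.6]
shift cm [-30.58  -8.     0.2 ] rot [ 0.21 -0.03  0.  ]
```

step_arm --motion '[{"translation":[-3,-0.8,0],"rot":[0,0,0],"fingers":4.0},{"translation":[-7,-1.8,0],"rot":[0,0,0],"fingers":4.0},{"translation":[-11,-2.9,0],"rot":[0,0,0],"fingers":4.0},{"translation":[-15,-3.9,0],"rot":[0,0,0],"fingers":4.0},{"translation":[-19,-5,0],"rot":[0,0,0],"fingers":4.0}]'

```text
time_s: 11.0
ee_pos: [0.5094, -0.1637, 0.1424]
tool_rot: [[0.137, 0.991, 0.0], [0.991, -0.137, -0.0], [-0.0, 0.0, -1.0]]
contact_force: [0.8, -0.8, -3.4]
width: 0.046
```

step_arm --motion '[{"translation":[-4,-1,0],"rot":[0,0,0],"fingers":4.0},{"translation":[-8,-2,0],"rot":[0,0,0],"fingers":4.0},{"translation":[-10.6,-2.8,0],"rot":[0,0,0],"fingers":4.0},{"translation":[-11.6,-3,0],"rot":[0,0,0],"fingers":4.0},{"translation":[-11.6,-3,0],"rot":[0,0,0],"fingers":4.0}]'

```text
time_s: 11.5
ee_pos: [0.4642, -0.274, 0.1423]
tool_rot: [[0.14, 0.99, -0.0], [0.99, -0.14, 0.0], [0.0, -0.0, -1.0]]
contact_force: [-0.6, 0.1, -3.7]
width: 0.0458
```

```bash
python3 go.py 0.466 -0.273 0.0325 -7.92
```

```text
t 11.5 pos [ 0.4642 -0.274   0.1423] phi -8.04 tilt [-0.0001  0.0001] w 0.0458 F [-0.6  0.1 -3.7]
shift cm [ 0.12  0.17 10.98] rot [-0.   -0.01 -0.12]
```

step_arm --motion '[{"translation":[0,0,3],"rot":[0,0,0],"fingers":4.0},{"translation":[0,0,6],"rot":[0,0,0],"fingers":4.0},{"translation":[0,0,8.5],"rot":[0,0,0],"fingers":4.0},{"translation":[0,0,10],"rot":[0,0,0],"fingers":4.0},{"translation":[0,0,10.4],"rot":[0,0,0],"fingers":4.0}]'

```text
time_s: 12.0
ee_pos: [0.4641, -0.2712, 0.0367]
tool_rot: [[0.137, 0.991, -0.003], [0.991, -0.137, 0.002], [0.002, -0.003, -1.0]]
contact_force: [0.2, 0.8, -3.1]
width: 0.0459
```

step_arm --motion '[{"translation":[0,0,0.2],"rot":[0,0,0],"fingers":4.0},{"translation":[0,0,0.4],"rot":[0,0,0],"fingers":4.0},{"translation":[0,0,0.4],"rot":[0,0,0],"fingers":4.0}]'

```text
time_s: 12.3
ee_pos: [0.4652, -0.2732, 0.0351]
tool_rot: [[0.138, 0.99, 0.001], [0.99, -0.138, -0.001], [-0.0, 0.001, -1.0]]
contact_force: [-0.3, 0.6, -2.5]
width: 0.0457
```

step_arm --motion '[{"translation":[0,0,0.1],"rot":[0,0,0],"fingers":4.0},{"translation":[0,0,0.2],"rot":[0,0,0],"fingers":4.0},{"translation":[0,0,0.23],"rot":[0,0,0],"fingers":4.0},{"translation":[0,0,0.23],"rot":[0,0,0],"fingers":4.0}]'

```text
time_s: 12.7
ee_pos: [0.4648, -0.2733, 0.0325]
tool_rot: [[0.138, 0.99, 0.0], [0.99, -0.138, -0.0], [-0.0, 0.0, -1.0]]
contact_force: [-0.9, 0.2, 0.5]
width: 0.0458
```

step_arm --motion '[{"translation":[0,0,0],"rot":[0,0,0],"fingers":5.2},{"translation":[0,0,0],"rot":[0,0,0],"fingers":6.5},{"translation":[0,0,0],"rot":[0,0,0],"fingers":6.8},{"translation":[0,0,0],"rot":[0,0,0],"fingers":6.8}]'

```text
time_s: 13.1
ee_pos: [0.4647, -0.2732, 0.0322]
tool_rot: [[0.138, 0.99, 0.0], [0.99, -0.138, -0.0], [-0.0, 0.0, -1.0]]
contact_force: [-0.6, -0.1, -0.0]
width: 0.0679
```

step_arm --motion '[{"translation":[0,0,-2],"rot":[0,0,0],"fingers":6.8},{"translation":[0,0,-5],"rot":[0,0,0],"fingers":6.8},{"translation":[0,0,-9],"rot":[0,0,0],"fingers":6.8},{"translation":[0,0,-13],"rot":[0,0,0],"fingers":6.8},{"translation":[0,0,-15],"rot":[0,0,0],"fingers":6.8}]'

```text
time_s: 13.6
ee_pos: [0.4659, -0.2739, 0.1856]
tool_rot: [[0.138, 0.99, 0.004], [0.99, -0.138, -0.002], [-0.002, 0.004, -1.0]]
contact_force: [-0.8, 0.2, 0.3]
width: 0.0676
```

```bash
python3 go.py 0.5808 -0.0335 0.18 81.5; python3 - <<'E'
from h import *
b=snap('side','side5');a=snap('top','top5')
c=np.hstack([cv2.resize(a[200:400,270:540],None,fx=1.45,fy=1.45),cv2.resize(b[80:280,260:530],None,fx=1.45,fy=1.45)]);cv2.imwrite('pics/v5.png',c[:,:,::-1])
E
```

```text
t 13.6 pos [ 0.4659 -0.2739  0.1856] phi -7.92 tilt [ 0.0036 -0.0021] w 0.0676 F [-0.8  0.2  0.3]
shift cm [25.4   8.07  0.55] rot [  0.1    0.25 -89.42]
```

View pics/v5.png

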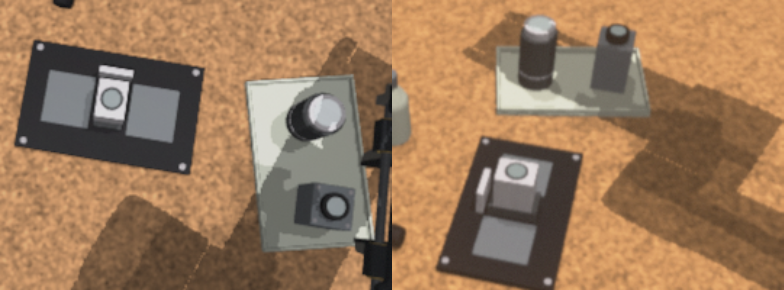

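Both objects stand in the tray and the bay is fully visible. I'll measure the cartridge and pads precisely here.

```bash
python3 - <<'E'
from h import *
t=cv2.imread('pics/top5.png'); s=cv2.imread('pics/side5.png')
cv2.imwrite('pics/d1.png',cv2.resize(t[225:325,275:415],None,fx=5,fy=5,interpolation=cv2.INTER_CUBIC))
cv2.imwrite('pics/d2.png',cv2.resize(s[170:285,285:405],None,fx=5,fy=5,interpolation=cv2.INTER_CUBIC))
E
```

```text
(no output)
```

View pics/d1.png

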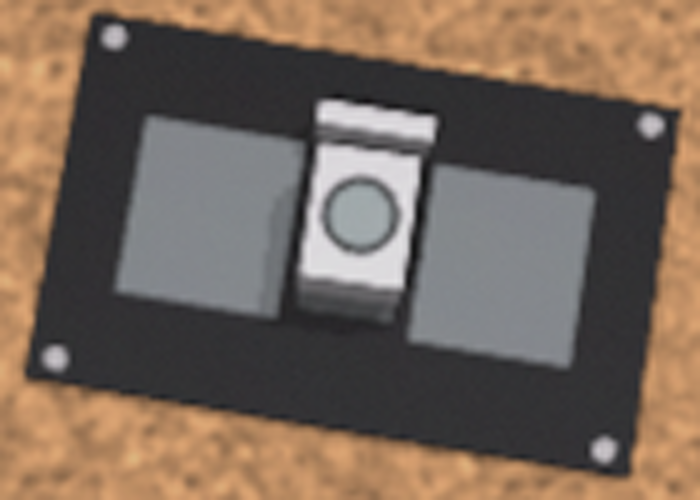

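View pics/d2.png

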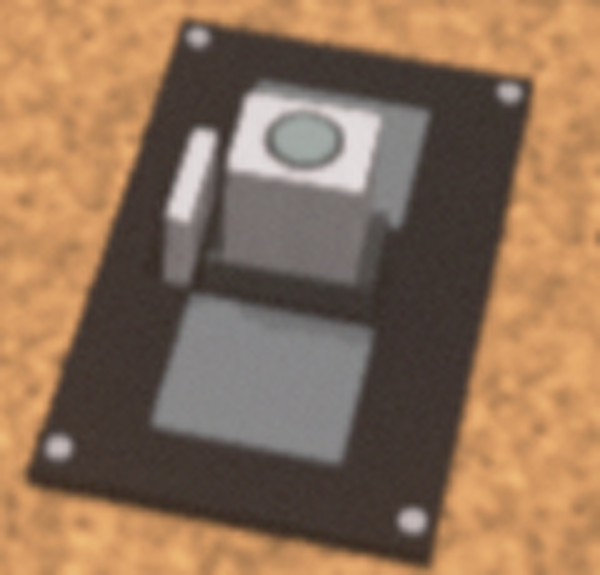

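```bash
python3 - <<'E'
from m import *
T=lambda p:full(p,225,275,5); S=lambda p:full(p,170,285,5)
def go(n,cam,fn,px,model,z):
    P=[at_z(cam,fn(p),z) for p in px]
    if len(px)==1: print(n,cam,np.round(P[0],4)); return
    t,th,r=rig(model,P); print(n,cam,np.round(t,4),round(th,2),np.round(r,1))
sq=lambda a,b:[(a,b),(a,-b),(-a,-b),(-a,b)]
sd=lambda a,b:[(a,-b),(-a,-b),(-a,b),(a,b)]
go('bay','top',T,[(93,14),(681,110),(631,475),(27,379)],sq(.065,.105),.01)
go('bay','side',S,[(182,20),(532,80),(430,565),(28,483)],sd(.065,.105),.01)
go('padblk','top',T,[(147,116),(305,141),(277,320),(116,292)],sq(.031,.028),.01)
go('padblk','side',S,[(190,293),(373,326),(342,465),(152,428)],sd(.031,.028),.01)
go('padbar','top',T,[(433,163),(596,188),(570,368),(408,341)],sq(.031,.028),.01)
go('cart','top',T,[(317,141),(422,156),(407,293),(297,278)],sq(.022,.017),.07)
go('cart','side',S,[(247,92),(381,115),(365,192),(229,170)],sd(.022,.017),.07)
go('win','top',T,[(361,215)],0,.07);go('win','side',S,[(305,139)],0,.07)
E
```

```text
bay top [ 0.5798 -0.035 ] -8.53 [0.9 1.2 1.4 0.8]
bay side [ 0.5806 -0.0294] -8.44 [1.4 1.5 1.7 1.6]
padblk top [0.588  0.0157] -8.56 [0.3 0.5 0.7 0.1]
padblk side [0.5882 0.0171] -7.83 [0.8 0.8 1.  0.6]
padbar top [ 0.5726 -0.0848] -8.34 [0.7 0.8 0.7 0.2]
cart top [ 0.5801 -0.0341] -7.01 [0.8 0.5 1.2 1. ]
cart side [ 0.5804 -0.0318] -7.0 [0.6 0.5 0.1 0.6]
win top [ 0.5807 -0.0342  0.07  ]
win side [ 0.5806 -0.033   0.07  ]
```

step_arm --motion '[{"translation":[25.4,8,0],"rot":[0,0,-90.9],"fingers":6.5},{"translation":[25.4,8,0],"rot":[0,0,-90.9],"fingers":6.5},{"translation":[25.4,8,0],"rot":[0,0,-90.9],"fingers":6.5},{"translation":[25.4,8,0],"rot":[0,0,-90.9],"fingers":6.5},{"translation":[25.4,8,0],"rot":[0,0,-90.9],"fingers":6.5}]'

```text
time_s: 14.2
ee_pos: [0.5717, -0.0454, 0.1806]
tool_rot: [[-0.579, 0.815, -0.002], [0.815, 0.579, 0.0], [0.001, -0.001, -1.0]]
contact_force: [0.3, -0.5, 0.8]
width: 0.065
```

step_arm --motion '[{"translation":[0,0,0],"rot":[0,0,-47.9],"fingers":6.5},{"translation":[0,0,0],"rot":[0,0,-47.9],"fingers":6.5},{"translation":[0,0,0],"rot":[0,0,-47.9],"fingers":6.5},{"translation":[0,0,0],"rot":[0,0,-47.9],"fingers":6.5},{"translation":[0,0,0],"rot":[0,0,-47.9],"fingers":6.5}]'

```text
time_s: 14.7
ee_pos: [0.571, -0.0472, 0.1804]
tool_rot: [[-0.98, 0.201, -0.002], [0.201, 0.98, 0.0], [0.002, -0.0, -1.0]]
contact_force: [-0.3, -0.1, -0.5]
width: 0.0654
```

```bash
python3 go.py 0.5806 -0.0335 0.11 83
```

```text
t 14.7 pos [ 0.571  -0.0472  0.1804] phi 78.39 tilt [-0.0023  0.0002] w 0.0654 F [-0.3 -0.1 -0.5]
shift cm [-0.68  1.53  7.04] rot [-0.01 -0.13 -4.61]
```

step_arm --motion '[{"translation":[-0.7,1.5,0],"rot":[0,0,-4.6],"fingers":6.5},{"translation":[-0.7,1.5,3.5],"rot":[0,0,-4.6],"fingers":6.5},{"translation":[-0.7,1.5,7],"rot":[0,0,-4.6],"fingers":6.5},{"translation":[-0.7,1.5,7],"rot":[0,0,-4.6],"fingers":6.5},{"translation":[-0.7,1.5,7],"rot":[0,0,-4.6],"fingers":6.5}]'

```text
time_s: 15.2
ee_pos: [0.5809, -0.0341, 0.1112]
tool_rot: [[-0.992, 0.128, -0.003], [0.128, 0.992, 0.0], [0.003, -0.0, -1.0]]
contact_force: [0.6, 0.6, -0.5]
width: 0.0651
```

```bash
python3 go.py 0.5806 -0.0335 0.043 83
```

```text
t 15.2 pos [ 0.5809 -0.0341  0.1112] phi 82.63 tilt [-0.0029  0.0002] w 0.0651 F [ 0.6  0.6 -0.5]
shift cm [0.02 0.06 6.82] rot [-0.01 -0.17 -0.37]
```

step_arm --motion '[{"translation":[0,0.05,2.5],"rot":[0,-0.15,-0.4],"fingers":6.5},{"translation":[0,0.05,5],"rot":[0,-0.15,-0.4],"fingers":6.5},{"translation":[0,0.05,6.5],"rot":[0,-0.15,-0.4],"fingers":6.5},{"translation":[0,0.05,6.8],"rot":[0,-0.15,-0.4],"fingers":6.5},{"translation":[0,0.05,6.8],"rot":[0,-0.15,-0.4],"fingers":6.5}]'

```text
time_s: 15.7
ee_pos: [0.5823, -0.0337, 0.0448]
tool_rot: [[-0.993, 0.121, 0.003], [0.121, 0.993, -0.0], [-0.003, 0.0, -1.0]]
contact_force: [0.6, -0.3, 0.3]
width: 0.0651
```

```bash
python3 go.py 0.5806 -0.0335 0.043 83;  python3 - <<'E'
from h import *
b=snap('side','side6')
c=cv2.resize(b[100:300,240:480],None,fx=2.5,fy=2.5);cv2.imwrite('pics/v6.png',c[:,:,::-1])
E
```

```text
t 15.7 pos [ 0.5823 -0.0337  0.0448] phi 83.02 tilt [ 0.0031 -0.0004] w 0.0651 F [ 0.6 -0.3  0.3]
shift cm [0.18 0.   0.18] rot [0.   0.18 0.02]
```

View pics/v6.png

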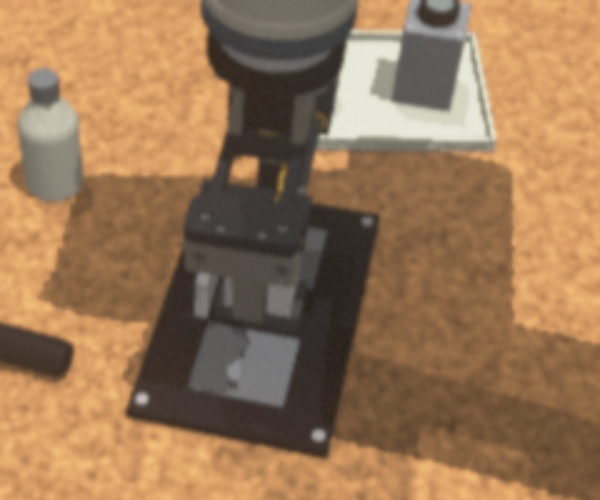

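The picture shows the fingers on both y sides of the cartridge with nothing touched. Small correction, then close.

step_arm --motion '[{"translation":[0.15,0,0.2],"rot":[0,0.18,0],"fingers":6},{"translation":[0.15,0,0.2],"rot":[0,0.18,0],"fingers":5},{"translation":[0.15,0,0.2],"rot":[0,0.18,0],"fingers":4.2},{"translation":[0.15,0,0.2],"rot":[0,0.18,0],"fingers":3.7},{"translation":[0.15,0,0.2],"rot":[0,0.18,0],"fingers":3.4}]' --squeeze 20

```text
time_s: 16.25
ee_pos: [0.5806, -0.0336, 0.0424]
tool_rot: [[-0.993, 0.121, -0.0], [0.121, 0.993, -0.0], [0.0, -0.0, -1.0]]
contact_force: [-0.7, -1.3, -0.2]
width: 0.0342
```

step_arm --motion '[{"translation":[0,0,0],"rot":[0,0,0],"fingers":3.0},{"translation":[0,0,0],"rot":[0,0,0],"fingers":2.8},{"translation":[0,0,0],"rot":[0,0,0],"fingers":2.8},{"translation":[0,0,0],"rot":[0,0,0],"fingers":2.8}]' --squeeze 40

```text
time_s: 16.65
ee_pos: [0.5806, -0.0336, 0.0423]
tool_rot: [[-0.993, 0.121, -0.0], [0.121, 0.993, -0.0], [0.0, -0.0, -1.0]]
contact_force: [-0.7, -0.8, 3.7]
width: 0.0341
```

```bash
python3 go.py 0.5806 -0.0335 0.043 83
```

```text
t 16.65 pos [ 0.5806 -0.0336  0.0423] phi 83.03 tilt [-0.0002 -0.0001] w 0.0341 F [-0.7 -0.8  3.7]
shift cm [ 0.    0.01 -0.07] rot [-0.01 -0.01  0.03]
```

step_arm --motion '[{"translation":[0,0,-0.7],"rot":[0,0,0],"fingers":2.8},{"translation":[0,0,-2.5],"rot":[0,0,0],"fingers":2.8},{"translation":[0,0,-5],"rot":[0,0,0],"fingers":2.8},{"translation":[0,0,-8],"rot":[0,0,0],"fingers":2.8},{"translation":[0,0,-9.5],"rot":[0,0,0],"fingers":2.8}]'

```text
time_s: 17.15
ee_pos: [0.5813, -0.0334, 0.1395]
tool_rot: [[-0.993, 0.121, 0.002], [0.121, 0.993, 0.0], [-0.002, 0.0, -1.0]]
contact_force: [0.0, 0.3, -1.0]
width: 0.0336
```

```bash
python3 go.py 0.5053 0.2576 0.135 99
```

```text
t 17.15 pos [ 0.5813 -0.0334  0.1395] phi 83.03 tilt [0.0018 0.0001] w 0.0336 F [ 0.   0.3 -1. ]
shift cm [11.07 27.96  0.44] rot [  0.     0.1  -15.97]
```

step_arm --motion '[{"translation":[1,3,0],"rot":[0,0,-2],"fingers":2.8},{"translation":[2.7,7,0],"rot":[0,0,-4],"fingers":2.8},{"translation":[4.4,11,0],"rot":[0,0,-7],"fingers":2.8},{"translation":[6.1,15.4,0],"rot":[0,0,-10],"fingers":2.8},{"translation":[7.9,20,0],"rot":[0,0,-13],"fingers":2.8}]'

```text
time_s: 17.65
ee_pos: [0.5254, 0.176, 0.137]
tool_rot: [[-0.994, -0.106, -0.001], [-0.106, 0.994, 0.0], [0.001, 0.0, -1.0]]
contact_force: [0.2, -0.4, -0.9]
width: 0.0339
```

step_arm --motion '[{"translation":[1,4,0],"rot":[0,0,-3],"fingers":2.8},{"translation":[1.4,7,0],"rot":[0,0,-3],"fingers":2.8},{"translation":[1.5,8,0],"rot":[0,0,-3],"fingers":2.8},{"translation":[1.5,8,0],"rot":[0,0,-3],"fingers":2.8},{"translation":[1.5,8,0],"rot":[0,0,-3],"fingers":2.8}]'

```text
time_s: 18.15
ee_pos: [0.503, 0.2518, 0.1369]
tool_rot: [[-0.988, -0.157, -0.001], [-0.157, 0.988, -0.001], [0.001, -0.0, -1.0]]
contact_force: [0.4, 0.2, 0.2]
width: 0.0339
```

```bash
python3 go.py 0.5053 0.2576 0.095 99
```

```text
t 18.15 pos [0.503  0.2518 0.1369] phi 99.03 tilt [-0.001  -0.0006] w 0.0339 F [0.4 0.2 0.2]
shift cm [-0.32  0.54  4.19] rot [-0.03 -0.06  0.03]
```

step_arm --motion '[{"translation":[-0.3,0.5,1],"rot":[0,0,0],"fingers":2.8},{"translation":[-0.3,0.5,2.5],"rot":[0,0,0],"fingers":2.8},{"translation":[-0.3,0.5,4],"rot":[0,0,0],"fingers":2.8},{"translation":[-0.3,0.5,4.2],"rot":[0,0,0],"fingers":2.8},{"translation":[-0.3,0.5,4.2],"rot":[0,0,0],"fingers":2.8}]'

```text
time_s: 18.65
ee_pos: [0.5051, 0.2572, 0.0945]
tool_rot: [[-0.988, -0.156, -0.002], [-0.156, 0.988, -0.001], [0.002, -0.0, -1.0]]
contact_force: [0.5, -0.3, -1.6]
width: 0.0342
```

```bash
python3 go.py 0.5053 0.2576 0.095 99; python3 - <<'E'
from h import *
b=snap('side','side7');a=snap('top','top7')
cv2.imwrite('pics/v7.png',cv2.resize(b[300:440,310:470],None,fx=4.5,fy=4.5,interpolation=cv2.INTER_CUBIC)[:,:,::-1])
cv2.imwrite('pics/v7t.png',cv2.resize(a[240:380,110:270],None,fx=3,fy=3,interpolation=cv2.INTER_CUBIC)[:,:,::-1])
E
```

```text
t 18.65 pos [0.5051 0.2572 0.0945] phi 98.96 tilt [-0.0019 -0.0007] w 0.0342 F [ 0.5 -0.3 -1.6]
shift cm [-0.03  0.04 -0.05] rot [-0.02 -0.11 -0.04]
```

View pics/v7.png

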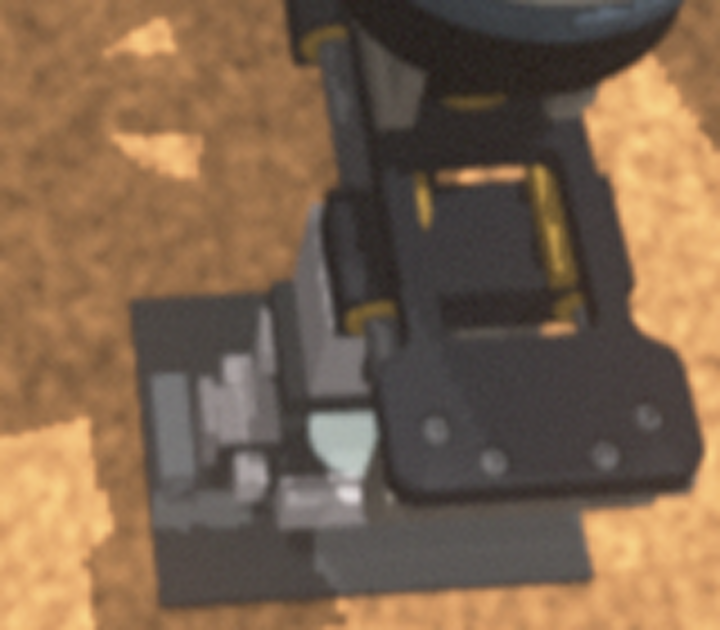

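View pics/v7t.png

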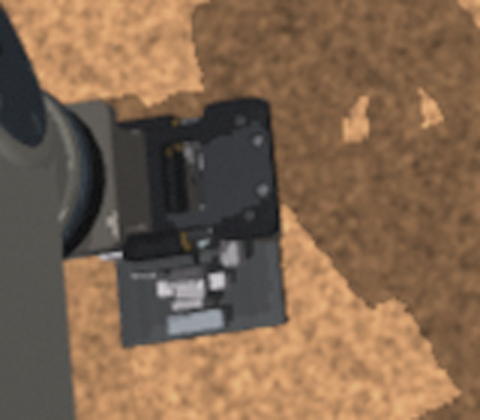

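The views are occluded by the gripper, so I'll insert under force feedback, gently.

step_arm --motion '[{"translation":[0,0.04,0.7],"rot":[0,0,0],"fingers":2.8},{"translation":[0,0.04,1.3],"rot":[0,0,0],"fingers":2.8},{"translation":[0,0.04,1.8],"rot":[0,0,0],"fingers":2.8},{"translation":[0,0.04,1.8],"rot":[0,0,0],"fingers":2.8}]' --squeeze 55

```text
time_s: 19.15
ee_pos: [0.5045, 0.2582, 0.0763]
tool_rot: [[-0.988, -0.157, -0.002], [-0.157, 0.988, -0.001], [0.002, -0.0, -1.0]]
contact_force: [-0.5, 0.3, -1.2]
width: 0.0337
```

step_arm --motion '[{"translation":[0,0,0.3],"rot":[0,0,0],"fingers":2.8},{"translation":[0,0,0.6],"rot":[0,0,0],"fingers":2.8},{"translation":[0,0,0.6],"rot":[0,0,0],"fingers":2.8}]'

```text
time_s: 19.45
ee_pos: [0.5049, 0.2584, 0.0708]
tool_rot: [[-0.988, -0.157, -0.001], [-0.157, 0.988, -0.0], [0.001, -0.0, -1.0]]
contact_force: [-0.6, 0.1, -0.9]
width: 0.0333
```

step_arm --motion '[{"translation":[0,0,0.3],"rot":[0,0,0],"fingers":2.8},{"translation":[0,0,0.6],"rot":[0,0,0],"fingers":2.8},{"translation":[0,0,0.6],"rot":[0,0,0],"fingers":2.8}]'

```text
time_s: 19.75
ee_pos: [0.5047, 0.2584, 0.0648]
tool_rot: [[-0.988, -0.157, -0.001], [-0.157, 0.988, -0.0], [0.001, 0.0, -1.0]]
contact_force: [-0.5, 0.3, -0.5]
width: 0.0338
```

step_arm --motion '[{"translation":[-0.05,-0.07,0],"rot":[0,0,0],"fingers":2.8},{"translation":[-0.05,-0.07,0.3],"rot":[0,0,0],"fingers":2.8},{"translation":[-0.05,-0.07,0.6],"rot":[0,0,0],"fingers":2.8},{"translation":[-0.05,-0.07,0.6],"rot":[0,0,0],"fingers":2.8}]'

```text
time_s: 20.15
ee_pos: [0.506, 0.258, 0.0592]
tool_rot: [[-0.988, -0.157, 0.0], [-0.157, 0.988, 0.0], [-0.0, 0.0, -1.0]]
contact_force: [-1.2, 0.5, 1.2]
width: 0.0334
```

step_arm --motion '[{"translation":[0,0,0.2],"rot":[0,0,0],"fingers":2.8},{"translation":[0,0,0.4],"rot":[0,0,0],"fingers":2.8},{"translation":[0,0,0.4],"rot":[0,0,0],"fingers":2.8}]'

```text
time_s: 20.45
ee_pos: [0.5056, 0.2578, 0.0549]
tool_rot: [[-0.988, -0.157, -0.001], [-0.157, 0.988, 0.0], [0.001, 0.0, -1.0]]
contact_force: [-1.1, 0.9, -0.5]
width: 0.0337
```

step_arm --motion '[{"translation":[0,0,0.2],"rot":[0,0,0],"fingers":2.8},{"translation":[0,0,0.4],"rot":[0,0,0],"fingers":2.8},{"translation":[0,0,0.4],"rot":[0,0,0],"fingers":2.8}]'

```text
time_s: 20.75
ee_pos: [0.5055, 0.2577, 0.0508]
tool_rot: [[-0.988, -0.157, -0.001], [-0.157, 0.988, -0.0], [0.001, -0.0, -1.0]]
contact_force: [-0.6, 0.2, -1.9]
width: 0.0339
```

step_arm --motion '[{"translation":[0,0,0.2],"rot":[0,0,0],"fingers":2.8},{"translation":[0,0,0.4],"rot":[0,0,0],"fingers":2.8},{"translation":[0,0,0.4],"rot":[0,0,0],"fingers":2.8}]'

```text
time_s: 21.05
ee_pos: [0.5055, 0.2577, 0.0468]
tool_rot: [[-0.988, -0.157, -0.001], [-0.157, 0.988, -0.0], [0.001, 0.0, -1.0]]
contact_force: [-0.5, 0.1, -1.5]
width: 0.0336
```

step_arm --motion '[{"translation":[0,0,0.15],"rot":[0,0,0],"fingers":2.8},{"translation":[0,0,0.3],"rot":[0,0,0],"fingers":2.8},{"translation":[0,0,0.3],"rot":[0,0,0],"fingers":2.8}]'

```text
time_s: 21.35
ee_pos: [0.5056, 0.2578, 0.044]
tool_rot: [[-0.988, -0.157, -0.001], [-0.157, 0.988, -0.0], [0.001, 0.0, -1.0]]
contact_force: [-0.2, 0.3, -0.8]
width: 0.0336
```

```bash
python3 - <<'E'
from h import *
b=snap('side','side8');a=snap('top','top8')
cv2.imwrite('pics/v8.png',cv2.resize(b[300:440,310:470],None,fx=4.5,fy=4.5,interpolation=cv2.INTER_CUBIC)[:,:,::-1])
cv2.imwrite('pics/v8t.png',cv2.resize(a[260:380,120:240],None,fx=4,fy=4,interpolation=cv2.INTER_CUBIC)[:,:,::-1])
print(observe()['contact_force'],observe()['joint_efforts'])
E
```

```text
[-1.07263047 -0.02188667 -0.45313554] [-4.51245233e-01 -5.92383885e+01 -2.44761568e+01 -1.74383833e-01
 -1.21720852e-01  2.04452971e-02]
```

View pics/v8.png

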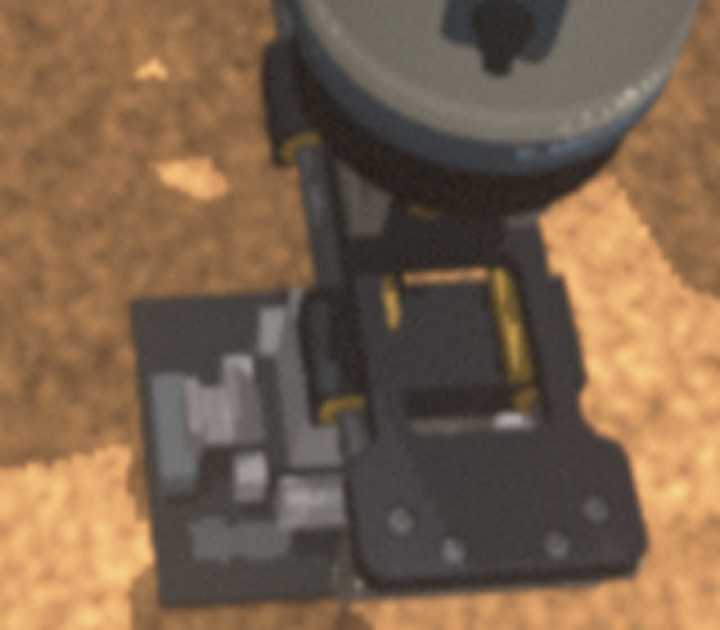

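View pics/v8t.png

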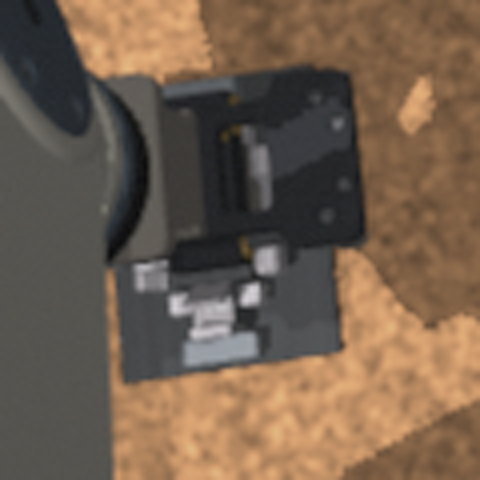

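Cartridge is sitting between the walls (catch at (340,215) in the top crop). Continuing down.

step_arm --motion '[{"translation":[0,0,0.15],"rot":[0,0,0],"fingers":2.8},{"translation":[0,0,0.2],"rot":[0,0,0],"fingers":2.8}]'

```text
time_s: 21.65
ee_pos: [0.5057, 0.2578, 0.0422]
tool_rot: [[-0.988, -0.157, -0.0], [-0.157, 0.988, 0.0], [0.0, 0.0, -1.0]]
contact_force: [-2.0, -0.1, 2.6]
width: 0.0337
```

step_arm --motion '[{"translation":[0,0,0.1],"rot":[0,0,0],"fingers":2.8},{"translation":[0,0,0.2],"rot":[0,0,0],"fingers":2.8}]'

```text
time_s: 21.85
ee_pos: [0.5057, 0.2578, 0.04]
tool_rot: [[-0.988, -0.157, -0.0], [-0.157, 0.988, 0.0], [0.0, 0.0, -1.0]]
contact_force: [-0.1, -0.2, -1.5]
width: 0.0333
```

step_arm --motion '[{"translation":[0,0,0.1],"rot":[0,0,0],"fingers":2.8},{"translation":[0,0,0.15],"rot":[0,0,0],"fingers":2.8}]'

```text
time_s: 22.05
ee_pos: [0.5055, 0.2577, 0.0384]
tool_rot: [[-0.988, -0.157, -0.001], [-0.157, 0.988, -0.0], [0.001, -0.0, -1.0]]
contact_force: [-0.1, 0.4, -0.7]
width: 0.0334
```

step_arm --motion '[{"translation":[0,0,0.05],"rot":[0,0,0],"fingers":2.8},{"translation":[0,0,0.1],"rot":[0,0,0],"fingers":2.8}]'

```text
time_s: 22.25
ee_pos: [0.5056, 0.2577, 0.0383]
tool_rot: [[-0.988, -0.157, -0.001], [-0.157, 0.988, -0.0], [0.001, -0.0, -1.0]]
contact_force: [-4.2, -3.1, 13.3]
width: 0.0333
```

step_arm --motion '[{"translation":[0,0,0.05],"rot":[0,0,0],"fingers":2.8},{"translation":[0,0,0.1],"rot":[0,0,0],"fingers":2.8}]'

```text
time_s: 22.45
ee_pos: [0.5057, 0.2577, 0.0382]
tool_rot: [[-0.988, -0.157, -0.001], [-0.157, 0.988, -0.0], [0.001, 0.0, -1.0]]
contact_force: [-7.7, -4.9, 25.7]
width: 0.0335
```

Hard stop at z=0.0382, and home predicted 0.0383. Relieve the load, release and look.

step_arm --motion '[{"translation":[0,0,-0.18],"rot":[0,0,0],"fingers":2.8},{"translation":[0,0,-0.2],"rot":[0,0,0],"fingers":3.6},{"translation":[0,0,-0.2],"rot":[0,0,0],"fingers":5},{"translation":[0,0,-0.2],"rot":[0,0,0],"fingers":6.5},{"translation":[0,0,-0.2],"rot":[0,0,0],"fingers":6.5}]' --squeeze 25

```text
time_s: 22.95
ee_pos: [0.5056, 0.2578, 0.0385]
tool_rot: [[-0.988, -0.157, -0.001], [-0.157, 0.988, -0.0], [0.001, 0.0, -1.0]]
contact_force: [-0.9, 0.5, 0.5]
width: 0.0581
```

step_arm --motion '[{"translation":[0,0,-2],"rot":[0,0,0],"fingers":6.5},{"translation":[0,0,-5],"rot":[0,0,0],"fingers":6.5},{"translation":[0,0,-9],"rot":[0,0,0],"fingers":6.5},{"translation":[0,0,-13],"rot":[0,0,0],"fingers":6.5},{"translation":[0,0,-14],"rot":[0,0,0],"fingers":6.5}]'

```text
time_s: 23.45
ee_pos: [0.5078, 0.2589, 0.183]
tool_rot: [[-0.988, -0.157, 0.005], [-0.157, 0.988, 0.003], [-0.006, 0.002, -1.0]]
contact_force: [-0.3, -0.2, -0.4]
width: 0.0653
```

```bash
python3 go.py 0.4648 -0.2733 0.18 -7.92
```

```text
t 23.45 pos [0.5078 0.2589 0.183 ] phi 99.03 tilt [0.0051 0.0029] w 0.0653 F [-0.3 -0.2 -0.4]
shift cm [ 12.6  -51.88   0.12] rot [  0.38   0.11 106.94]
```

step_arm --motion '[{"translation":[12.6,-51.9,0],"rot":[0,0,106.9],"fingers":6.8},{"translation":[12.6,-51.9,0],"rot":[0,0,106.9],"fingers":6.8},{"translation":[12.6,-51.9,0],"rot":[0,0,106.9],"fingers":6.8},{"translation":[12.6,-51.9,0],"rot":[0,0,106.9],"fingers":6.8},{"translation":[12.6,-51.9,0],"rot":[0,0,106.9],"fingers":6.8}]'

```text
time_s: 23.95
ee_pos: [0.4847, 0.0069, 0.178]
tool_rot: [[-0.826, 0.563, -0.001], [0.563, 0.826, -0.0], [0.001, -0.001, -1.0]]
contact_force: [1.3, -0.2, 0.1]
width: 0.0681
```

```bash
python3 go.py 0.4648 -0.2733 0.18 -7.92;  python3 - <<'E'
from h import *
b=snap('side','side9');a=snap('top','top9')
A=cv2.resize(a[270:360,140:210],None,fx=5,fy=5,interpolation=cv2.INTER_CUBIC);B=cv2.resize(b[350:440,330:450],None,fx=3.5,fy=5,interpolation=cv2.INTER_CUBIC)
cv2.imwrite('pics/v9.png',np.hstack([A,B])[:,:,::-1])
E
```

```text
t 23.95 pos [0.4847 0.0069 0.178 ] phi 55.73 tilt [-0.0011 -0.    ] w 0.0681 F [ 1.3 -0.2  0.1]
shift cm [-14.13 -24.27  -0.19] rot [-6.000e-02 -3.000e-02  6.365e+01]
```

View pics/v9.png

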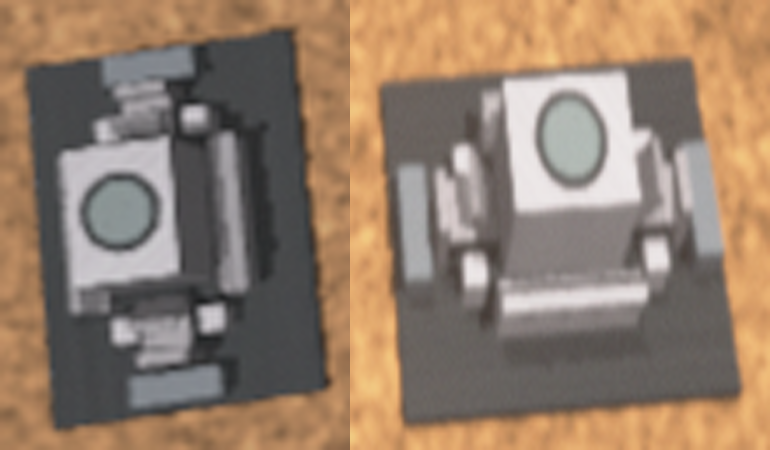

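Cartridge sits upright between the walls with the catches over the foot at both x ends. Height check by triangulating the window.

```bash
python3 - <<'E'
from h import *
for z in (.060,.063,.066,.069,.072,.076): print(z,at_z('top',(312.0,163.6),z)[:2].round(4),at_z('side',(377.2,392.8),z)[:2].round(4))
E
```

```text
0.06 [0.5064 0.2598] [0.5057 0.2562]
0.063 [0.5062 0.2589] [0.5061 0.2575]
0.066 [0.506 0.258] [0.5065 0.2588]
0.069 [0.5059 0.2571] [0.5069 0.2602]
0.072 [0.5057 0.2562] [0.5072 0.2615]
0.076 [0.5055 0.2551] [0.5077 0.2632]
```

step_arm --motion '[{"translation":[-14.1,-24.3,0],"rot":[0,0,63.6],"fingers":6.8},{"translation":[-14.1,-24.3,0],"rot":[0,0,63.6],"fingers":6.8},{"translation":[-14.1,-24.3,0],"rot":[0,0,63.6],"fingers":6.8},{"translation":[-14.1,-24.3,0],"rot":[0,0,63.6],"fingers":6.8},{"translation":[-14.1,-24.3,0],"rot":[0,0,63.6],"fingers":6.8}]'

```text
time_s: 24.55
ee_pos: [0.4686, -0.2421, 0.1781]
tool_rot: [[-0.222, 0.975, -0.001], [0.975, 0.222, 0.001], [0.001, -0.001, -1.0]]
contact_force: [1.9, -0.1, 0.0]
width: 0.068
```

```bash
python3 go.py 0.4648 -0.2733 0.18 -7.92
```

```text
t 24.55 pos [ 0.4686 -0.2421  0.1781] phi 12.81 tilt [-0.0009  0.0006] w 0.068 F [ 1.9 -0.1  0. ]
shift cm [-2.96 -1.06 -0.2 ] rot [-0.05 -0.04 20.73]
```

The rays meet at z≈0.065, so it is home (0.066). Now the block.

step_arm --motion '[{"translation":[0,0,0],"rot":[0,0,20.7],"fingers":6.8},{"translation":[0,0,0],"rot":[0,0,20.7],"fingers":6.8},{"translation":[0,0,0],"rot":[0,0,20.7],"fingers":6.8},{"translation":[0,0,0],"rot":[0,0,20.7],"fingers":6.8}]'

```text
time_s: 24.95
ee_pos: [0.4689, -0.2404, 0.1779]
tool_rot: [[0.133, 0.991, -0.001], [0.991, -0.133, 0.001], [0.001, -0.002, -1.0]]
contact_force: [-0.3, -0.7, 0.3]
width: 0.0681
```

```bash
python3 go.py 0.4648 -0.2733 0.0325 -7.92
```

```text
t 24.95 pos [ 0.4689 -0.2404  0.1779] phi -7.62 tilt [-0.0014  0.0007] w 0.0681 F [-0.3 -0.7  0.3]
shift cm [-3.33  0.06 14.54] rot [-0.09 -0.03  0.3 ]
```

step_arm --motion '[{"translation":[-3.3,0.05,0],"rot":[0,0,0.3],"fingers":6.8},{"translation":[-3.3,0.05,3],"rot":[0,0,0.3],"fingers":6.8},{"translation":[-3.3,0.05,6],"rot":[0,0,0.3],"fingers":6.8},{"translation":[-3.3,0.05,7],"rot":[0,0,0.3],"fingers":6.8},{"translation":[-3.3,0.05,7],"rot":[0,0,0.3],"fingers":6.8}]'

```text
time_s: 25.45
ee_pos: [0.4642, -0.2726, 0.1072]
tool_rot: [[0.136, 0.991, -0.003], [0.991, -0.136, 0.002], [0.001, -0.004, -1.0]]
contact_force: [0.3, -1.4, -0.3]
width: 0.0681
```

```bash
python3 go.py 0.4648 -0.2733 0.0325 -7.92
```

```text
t 25.45 pos [ 0.4642 -0.2726  0.1072] phi -7.8 tilt [-0.0034  0.0018] w 0.0681 F [ 0.3 -1.4 -0.3]
shift cm [-0.07  0.1   7.47] rot [-0.21 -0.08  0.12]
```

step_arm --motion '[{"translation":[-0.05,0.05,3],"rot":[0,0,0.1],"fingers":6.8},{"translation":[-0.05,0.05,6],"rot":[0,0,0.1],"fingers":6.8},{"translation":[-0.05,0.05,7.4],"rot":[0,0,0.1],"fingers":6.8},{"translation":[-0.05,0.05,7.4],"rot":[0,0,0.1],"fingers":6.8},{"translation":[-0.05,0.05,7.4],"rot":[0,0,0.1],"fingers":6.8}]'

```text
time_s: 25.95
ee_pos: [0.4662, -0.2744, 0.0358]
tool_rot: [[0.139, 0.99, 0.0], [0.99, -0.139, -0.0], [-0.0, 0.0, -1.0]]
contact_force: [0.2, 0.1, -0.3]
width: 0.0681
```

```bash
python3 go.py 0.4648 -0.2733 0.0325 -7.92
```

```text
t 25.95 pos [ 0.4662 -0.2744  0.0358] phi -7.99 tilt [ 0.0004 -0.0005] w 0.0681 F [ 0.2  0.1 -0.3]
shift cm [ 0.09 -0.16  0.33] rot [ 0.02  0.02 -0.07]
```

step_arm --motion '[{"translation":[0.1,-0.15,0.35],"rot":[0,0,0.05],"fingers":6},{"translation":[0.1,-0.15,0.35],"rot":[0,0,0.05],"fingers":5.3},{"translation":[0.1,-0.15,0.35],"rot":[0,0,0.05],"fingers":4.9},{"translation":[0.1,-0.15,0.35],"rot":[0,0,0.05],"fingers":4.6},{"translation":[0.1,-0.15,0.35],"rot":[0,0,0.05],"fingers":4.0}]'

```text
time_s: 26.45
ee_pos: [0.4647, -0.2732, 0.0318]
tool_rot: [[0.14, 0.99, 0.001], [0.99, -0.14, -0.0], [-0.0, 0.001, -1.0]]
contact_force: [2.3, 0.3, 4.3]
width: 0.0459
```

step_arm --motion '[{"translation":[0,0,0],"rot":[0,0,0],"fingers":4.0},{"translation":[0,0,0],"rot":[0,0,0],"fingers":4.0},{"translation":[0,0,0],"rot":[0,0,0],"fingers":4.0}]'

```text
time_s: 26.75
ee_pos: [0.4647, -0.2732, 0.0317]
tool_rot: [[0.14, 0.99, 0.001], [0.99, -0.14, -0.0], [-0.0, 0.001, -1.0]]
contact_force: [1.4, 1.7, 5.7]
width: 0.046
```

```bash
python3 go.py 0.4648 -0.2733 0.0325 -7.92
```

```text
t 26.75 pos [ 0.4647 -0.2732  0.0317] phi -8.07 tilt [ 0.0006 -0.0004] w 0.046 F [1.4 1.7 5.7]
shift cm [-0.01  0.01 -0.08] rot [ 0.04  0.02 -0.15]
```

step_arm --motion '[{"translation":[0,0,-1],"rot":[0,0,0],"fingers":4.0},{"translation":[0,0,-3],"rot":[0,0,0],"fingers":4.0},{"translation":[0,0,-6],"rot":[0,0,0],"fingers":4.0},{"translation":[0,0,-9],"rot":[0,0,0],"fingers":4.0},{"translation":[0,0,-10],"rot":[0,0,0],"fingers":4.0}]'

```text
time_s: 27.25
ee_pos: [0.465, -0.2736, 0.1339]
tool_rot: [[0.14, 0.99, 0.002], [0.99, -0.14, -0.002], [-0.001, 0.002, -1.0]]
contact_force: [0.7, -0.7, -4.0]
width: 0.046
```

```bash
python3 go.py 0.587 0.018 0.13 -8.5
```

```text
t 27.25 pos [ 0.465  -0.2736  0.1339] phi -8.06 tilt [ 0.0022 -0.0018] w 0.046 F [ 0.7 -0.7 -4. ]
shift cm [30.58  7.99  0.37] rot [0.14 0.08 0.44]
```

step_arm --motion '[{"translation":[3,0.8,0],"rot":[0,0,0.4],"fingers":4.0},{"translation":[7,1.8,0],"rot":[0,0,0.4],"fingers":4.0},{"translation":[11,2.9,0],"rot":[0,0,0.4],"fingers":4.0},{"translation":[15,3.9,0],"rot":[0,0,0.4],"fingers":4.0},{"translation":[19,5,0],"rot":[0,0,0.4],"fingers":4.0}]'

```text
time_s: 27.75
ee_pos: [0.5397, -0.0902, 0.1303]
tool_rot: [[0.147, 0.989, -0.002], [0.989, -0.147, 0.0], [-0.0, -0.002, -1.0]]
contact_force: [0.5, -0.0, -2.6]
width: 0.0459
```

step_arm --motion '[{"translation":[4,1,0],"rot":[0,0,0],"fingers":4.0},{"translation":[8,2,0],"rot":[0,0,0],"fingers":4.0},{"translation":[10.6,2.7,0],"rot":[0,0,0],"fingers":4.0},{"translation":[11.6,3,0],"rot":[0,0,0],"fingers":4.0},{"translation":[11.6,3,0],"rot":[0,0,0],"fingers":4.0}]'

```text
time_s: 28.25
ee_pos: [0.5867, 0.0193, 0.1303]
tool_rot: [[0.145, 0.989, -0.002], [0.989, -0.145, -0.0], [-0.0, -0.002, -1.0]]
contact_force: [-0.5, -0.2, -3.1]
width: 0.046
```

step_arm --motion '[{"translation":[0,0,2],"rot":[0,0,0],"fingers":4.0},{"translation":[0,0,4],"rot":[0,0,0],"fingers":4.0},{"translation":[0,0,5],"rot":[0,0,0],"fingers":4.0},{"translation":[0,0,5],"rot":[0,0,0],"fingers":4.0}]'

```text
time_s: 28.65
ee_pos: [0.5853, 0.0173, 0.0796]
tool_rot: [[0.148, 0.989, -0.004], [0.989, -0.148, -0.0], [-0.001, -0.004, -1.0]]
contact_force: [0.1, -0.5, -1.8]
width: 0.0461
```

```bash
python3 go.py 0.587 0.018 0.0377 -8.5
```

```text
t 28.65 pos [0.5853 0.0173 0.0796] phi -8.53 tilt [-0.0041 -0.0003] w 0.0461 F [ 0.1 -0.5 -1.8]
shift cm [0.1  0.18 4.19] rot [-0.23  0.05 -0.03]
```

step_arm --motion '[{"translation":[0.05,0.1,1.5],"rot":[0,0,0],"fingers":4.0},{"translation":[0.05,0.1,3],"rot":[0,0,0],"fingers":4.0},{"translation":[0.05,0.1,3.8],"rot":[0,0,0],"fingers":4.0},{"translation":[0.05,0.1,3.8],"rot":[0,0,0],"fingers":4.0},{"translation":[0.05,0.1,3.8],"rot":[0,0,0],"fingers":4.0}]'

```text
time_s: 29.15
ee_pos: [0.588, 0.0188, 0.043]
tool_rot: [[0.147, 0.989, -0.001], [0.989, -0.147, 0.0], [-0.0, -0.001, -1.0]]
contact_force: [-0.7, -0.7, -2.8]
width: 0.046
```

```bash
python3 go.py 0.587 0.018 0.0377 -8.5
```

```text
t 29.15 pos [0.588  0.0188 0.043 ] phi -8.46 tilt [-0.001  0.   ] w 0.046 F [-0.7 -0.7 -2.8]
shift cm [-0.1  -0.09  0.53] rot [-0.06  0.01  0.04]
```

step_arm --motion '[{"translation":[-0.07,-0.07,0.25],"rot":[0,0,0],"fingers":4.0},{"translation":[-0.07,-0.07,0.4],"rot":[0,0,0],"fingers":4.0},{"translation":[-0.07,-0.07,0.45],"rot":[0,0,0],"fingers":4.0},{"translation":[-0.07,-0.07,0.45],"rot":[0,0,0],"fingers":4.0}]'

```text
time_s: 29.55
ee_pos: [0.5873, 0.0182, 0.0388]
tool_rot: [[0.147, 0.989, -0.0], [0.989, -0.147, 0.0], [-0.0, -0.0, -1.0]]
contact_force: [0.1, -0.1, -3.4]
width: 0.046
```

step_arm --motion '[{"translation":[0,0,0.06],"rot":[0,0,0],"fingers":4.0},{"translation":[0,0,0.1],"rot":[0,0,0],"fingers":4.0},{"translation":[0,0,0.1],"rot":[0,0,0],"fingers":4.0}]'

```text
time_s: 29.85
ee_pos: [0.5874, 0.0182, 0.0378]
tool_rot: [[0.147, 0.989, -0.0], [0.989, -0.147, 0.0], [0.0, -0.0, -1.0]]
contact_force: [-0.6, -0.7, -1.0]
width: 0.0456
```

Touching down (predicted 0.0377). Release.

step_arm --motion '[{"translation":[0,0,0.03],"rot":[0,0,0],"fingers":4.0},{"translation":[0,0,0.03],"rot":[0,0,0],"fingers":5.2},{"translation":[0,0,0.03],"rot":[0,0,0],"fingers":6.5},{"translation":[0,0,0.03],"rot":[0,0,0],"fingers":6.8},{"translation":[0,0,0.03],"rot":[0,0,0],"fingers":6.8}]'

```text
time_s: 30.35
ee_pos: [0.5874, 0.0182, 0.0373]
tool_rot: [[0.147, 0.989, -0.0], [0.989, -0.147, 0.0], [-0.0, -0.0, -1.0]]
contact_force: [-0.4, 0.2, -0.3]
width: 0.0677
```

step_arm --motion '[{"translation":[0,0,-2],"rot":[0,0,0],"fingers":6.8},{"translation":[0,0,-5],"rot":[0,0,0],"fingers":6.8},{"translation":[0,0,-9],"rot":[0,0,0],"fingers":6.8},{"translation":[0,0,-13],"rot":[0,0,0],"fingers":6.8},{"translation":[0,0,-13.5],"rot":[0,0,0],"fingers":6.8}]'

```text
time_s: 30.85
ee_pos: [0.5903, 0.0183, 0.1774]
tool_rot: [[0.147, 0.989, 0.007], [0.989, -0.147, 0.0], [0.001, 0.007, -1.0]]
contact_force: [2.0, 0.2, -0.3]
width: 0.0679
```

```bash
python3 go.py 0.5651 -0.2643 0.17 -8.43
```

```text
t 30.85 pos [0.5903 0.0183 0.1774] phi -8.47 tilt [0.0074 0.0003] w 0.0679 F [ 2.   0.2 -0.3]
shift cm [-28.32   1.67   0.71] rot [ 0.41 -0.08 -0.04]
```

step_arm --motion '[{"translation":[-28.3,1.95,0],"rot":[0,0,0],"fingers":6.8},{"translation":[-28.3,1.95,0],"rot":[0,0,0],"fingers":6.8},{"translation":[-28.3,1.95,0],"rot":[0,0,0],"fingers":6.8},{"translation":[-28.3,1.95,0],"rot":[0,0,0],"fingers":6.8},{"translation":[-28.3,1.95,0],"rot":[0,0,0],"fingers":6.8}]'

```text
time_s: 31.35
ee_pos: [0.5669, -0.2328, 0.1716]
tool_rot: [[0.147, 0.989, -0.001], [0.989, -0.147, 0.0], [0.0, -0.001, -1.0]]
contact_force: [-0.2, 0.8, -0.1]
width: 0.0677
```

step_arm --motion '[{"translation":[-3,0,0],"rot":[0,0,0],"fingers":6.8},{"translation":[-3,0,0],"rot":[0,0,0],"fingers":6.8},{"translation":[-3,0,0],"rot":[0,0,0],"fingers":6.8}]'

```text
time_s: 31.65
ee_pos: [0.5626, -0.2608, 0.1714]
tool_rot: [[0.149, 0.989, -0.002], [0.989, -0.149, 0.001], [0.001, -0.002, -1.0]]
contact_force: [-0.1, -0.1, -0.1]
width: 0.0682
```

```bash
python3 go.py 0.5651 -0.2643 0.0317 -8.43; python3 - <<'E'
from h import *
b=snap('side','side10');a=snap('top','top10')
cv2.imwrite('pics/e1.png',cv2.resize(a[225:325,275:415],None,fx=5,fy=5,interpolation=cv2.INTER_CUBIC)[:,:,::-1])
cv2.imwrite('pics/e2.png',cv2.resize(b[170:285,285:405],None,fx=4,fy=4,interpolation=cv2.INTER_CUBIC)[:,:,::-1])
E
```

```text
t 31.65 pos [ 0.5626 -0.2608  0.1714] phi -8.57 tilt [-0.0016  0.0009] w 0.0682 F [-0.1 -0.1 -0.1]
shift cm [-0.32  0.33 13.97] rot [-0.1  -0.04 -0.14]
```

View pics/e1.png

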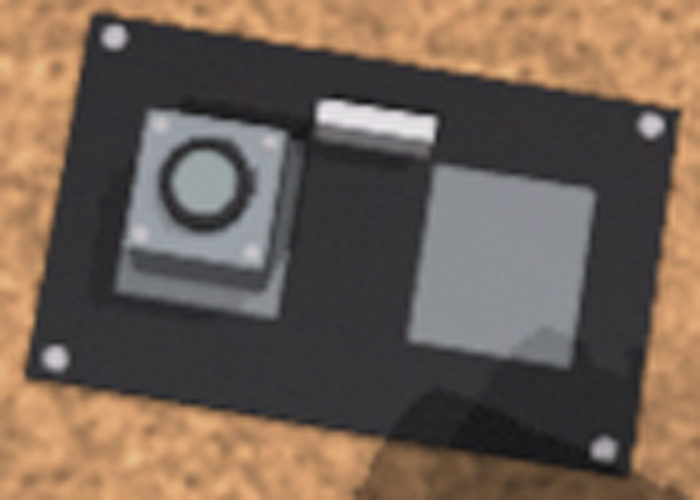

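View pics/e2.png

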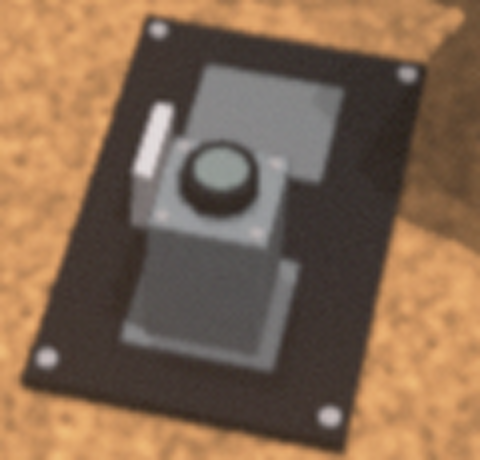

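Block stands upright and square on its pad (centre about (262,316) in the top view). Now the barrel.

step_arm --motion '[{"translation":[-0.3,0.2,3],"rot":[0,0,-0.1],"fingers":6.8},{"translation":[-0.3,0.2,6],"rot":[0,0,-0.1],"fingers":6.8},{"translation":[-0.3,0.2,6.5],"rot":[0,0,-0.1],"fingers":6.8},{"translation":[-0.3,0.2,6.5],"rot":[0,0,-0.1],"fingers":6.8}]'

```text
time_s: 32.15
ee_pos: [0.5643, -0.2625, 0.1067]
tool_rot: [[0.144, 0.99, -0.003], [0.99, -0.144, 0.001], [0.001, -0.003, -1.0]]
contact_force: [0.8, 0.0, 1.0]
width: 0.068
```

```bash
python3 go.py 0.5651 -0.2643 0.0317 -8.43
```

```text
t 32.15 pos [ 0.5643 -0.2625  0.1067] phi -8.29 tilt [-0.0025  0.0011] w 0.068 F [0.8 0.  1. ]
shift cm [-0.17  0.12  7.5 ] rot [-0.15 -0.04  0.14]
```

step_arm --motion '[{"translation":[-0.1,0.1,3],"rot":[0,0,0.1],"fingers":6.8},{"translation":[-0.1,0.1,6],"rot":[0,0,0.1],"fingers":6.8},{"translation":[-0.1,0.1,7.3],"rot":[0,0,0.1],"fingers":6.8},{"translation":[-0.1,0.1,7.3],"rot":[0,0,0.1],"fingers":6.8},{"translation":[-0.1,0.1,7.3],"rot":[0,0,0.1],"fingers":6.8}]'

```text
time_s: 32.65
ee_pos: [0.5664, -0.2653, 0.0357]
tool_rot: [[0.147, 0.989, 0.001], [0.989, -0.147, -0.001], [-0.0, 0.001, -1.0]]
contact_force: [0.1, 0.3, 0.1]
width: 0.0677
```

```bash
python3 go.py 0.5651 -0.2643 0.0317 -8.43
```

```text
t 32.65 pos [ 0.5664 -0.2653  0.0357] phi -8.45 tilt [ 0.0008 -0.0006] w 0.0677 F [0.1 0.3 0.1]
shift cm [ 0.07 -0.15  0.4 ] rot [ 0.05  0.02 -0.02]
```

step_arm --motion '[{"translation":[0.07,-0.15,0.4],"rot":[0,0,0],"fingers":6},{"translation":[0.07,-0.15,0.4],"rot":[0,0,0],"fingers":5.4},{"translation":[0.07,-0.15,0.4],"rot":[0,0,0],"fingers":5.1},{"translation":[0.07,-0.15,0.4],"rot":[0,0,0],"fingers":4.8},{"translation":[0.07,-0.15,0.4],"rot":[0,0,0],"fingers":4.2}]'

```text
time_s: 33.15
ee_pos: [0.5648, -0.2644, 0.0309]
tool_rot: [[0.147, 0.989, 0.001], [0.989, -0.147, -0.0], [-0.0, 0.001, -1.0]]
contact_force: [1.0, 0.4, 4.2]
width: 0.0478
```

step_arm --motion '[{"translation":[0,0,0],"rot":[0,0,0],"fingers":4.0},{"translation":[0,0,0],"rot":[0,0,0],"fingers":4.0},{"translation":[0,0,0],"rot":[0,0,0],"fingers":4.0}]'

```text
time_s: 33.45
ee_pos: [0.5648, -0.2644, 0.0309]
tool_rot: [[0.147, 0.989, 0.001], [0.989, -0.147, -0.0], [-0.0, 0.001, -1.0]]
contact_force: [2.2, 0.5, 5.4]
width: 0.0474
```

step_arm --motion '[{"translation":[0,0,-1],"rot":[0,0,0],"fingers":4.0},{"translation":[0,0,-3],"rot":[0,0,0],"fingers":4.0},{"translation":[0,0,-6],"rot":[0,0,0],"fingers":4.0},{"translation":[0,0,-7.5],"rot":[0,0,0],"fingers":4.0},{"translation":[0,0,-7.5],"rot":[0,0,0],"fingers":4.0}]'

```text
time_s: 33.95
ee_pos: [0.5652, -0.2647, 0.1075]
tool_rot: [[0.147, 0.989, 0.003], [0.989, -0.147, -0.001], [-0.001, 0.003, -1.0]]
contact_force: [0.1, 0.5, -2.2]
width: 0.0476
```

```bash
python3 go.py 0.571 -0.0815 0.107 -8.43
```

```text
t 33.95 pos [ 0.5652 -0.2647  0.1075] phi -8.47 tilt [ 0.0026 -0.0014] w 0.0476 F [ 0.1  0.5 -2.2]
shift cm [18.2  -2.13  0.03] rot [ 0.16  0.06 -0.04]
```

step_arm --motion '[{"translation":[2,-0.2,0],"rot":[0,0,0],"fingers":4.0},{"translation":[5.5,-0.6,0],"rot":[0,0,0],"fingers":4.0},{"translation":[9.5,-1.1,0],"rot":[0,0,0],"fingers":4.0},{"translation":[13.5,-1.6,0],"rot":[0,0,0],"fingers":4.0},{"translation":[17,-2,0],"rot":[0,0,0],"fingers":4.0}]'

```text
time_s: 34.45
ee_pos: [0.568, -0.0912, 0.1038]
tool_rot: [[0.147, 0.989, -0.003], [0.989, -0.147, 0.001], [0.0, -0.003, -1.0]]
contact_force: [1.0, 0.1, -2.8]
width: 0.0477
```

step_arm --motion '[{"translation":[1.2,-0.1,0],"rot":[0,0,0],"fingers":4.0},{"translation":[1.2,-0.1,1],"rot":[0,0,0],"fingers":4.0},{"translation":[1.2,-0.1,3],"rot":[0,0,0],"fingers":4.0},{"translation":[1.2,-0.1,3.5],"rot":[0,0,0],"fingers":4.0},{"translation":[1.2,-0.1,3.5],"rot":[0,0,0],"fingers":4.0}]'

```text
time_s: 34.95
ee_pos: [0.5689, -0.082, 0.0687]
tool_rot: [[0.148, 0.989, -0.004], [0.989, -0.148, 0.0], [-0.0, -0.004, -1.0]]
contact_force: [0.3, -0.6, -2.7]
width: 0.0475
```

```bash
python3 go.py 0.571 -0.0815 0.0369 -8.43
```

```text
t 34.95 pos [ 0.5689 -0.082   0.0687] phi -8.52 tilt [-0.0035  0.0003] w 0.0475 F [ 0.3 -0.6 -2.7]
shift cm [0.08 0.21 3.18] rot [-0.2   0.02 -0.09]
```

step_arm --motion '[{"translation":[0.05,0.1,1.2],"rot":[0,0,0],"fingers":4.0},{"translation":[0.05,0.1,2.3],"rot":[0,0,0],"fingers":4.0},{"translation":[0.05,0.1,2.7],"rot":[0,0,0],"fingers":4.0},{"translation":[0.05,0.1,2.7],"rot":[0,0,0],"fingers":4.0},{"translation":[0.05,0.1,2.7],"rot":[0,0,0],"fingers":4.0}]'

```text
time_s: 35.45
ee_pos: [0.5713, -0.0807, 0.0434]
tool_rot: [[0.147, 0.989, -0.001], [0.989, -0.147, 0.0], [-0.0, -0.001, -1.0]]
contact_force: [0.6, -0.2, -3.0]
width: 0.0478
```

```bash
python3 go.py 0.571 -0.0815 0.0369 -8.43
```

```text
t 35.45 pos [ 0.5713 -0.0807  0.0434] phi -8.47 tilt [-0.0005  0.0001] w 0.0478 F [ 0.6 -0.2 -3. ]
shift cm [-0.08 -0.02  0.65] rot [-0.03  0.   -0.04]
```

step_arm --motion '[{"translation":[-0.07,0,0.3],"rot":[0,0,0],"fingers":4.0},{"translation":[-0.07,0,0.5],"rot":[0,0,0],"fingers":4.0},{"translation":[-0.07,0,0.56],"rot":[0,0,0],"fingers":4.0},{"translation":[-0.07,0,0.56],"rot":[0,0,0],"fingers":4.0}]'

```text
time_s: 35.85
ee_pos: [0.5711, -0.0814, 0.0377]
tool_rot: [[0.147, 0.989, -0.001], [0.989, -0.147, 0.0], [-0.0, -0.001, -1.0]]
contact_force: [-0.5, 0.6, -2.1]
width: 0.0474
```

step_arm --motion '[{"translation":[0,0,0.06],"rot":[0,0,0],"fingers":4.0},{"translation":[0,0,0.12],"rot":[0,0,0],"fingers":4.0},{"translation":[0,0,0.12],"rot":[0,0,0],"fingers":4.0}]'

```text
time_s: 36.15
ee_pos: [0.5712, -0.0814, 0.0369]
tool_rot: [[0.147, 0.989, -0.0], [0.989, -0.147, 0.0], [-0.0, -0.0, -1.0]]
contact_force: [-1.1, -0.1, 2.6]
width: 0.0477
```

Touched down at the predicted height. Release, lift and retreat.

step_arm --motion '[{"translation":[0,0,-0.03],"rot":[0,0,0],"fingers":4.0},{"translation":[0,0,-0.03],"rot":[0,0,0],"fingers":5.2},{"translation":[0,0,-0.03],"rot":[0,0,0],"fingers":6.5},{"translation":[0,0,-0.03],"rot":[0,0,0],"fingers":6.8},{"translation":[0,0,-0.03],"rot":[0,0,0],"fingers":6.8}]'

```text
time_s: 36.65
ee_pos: [0.5712, -0.0814, 0.0369]
tool_rot: [[0.147, 0.989, -0.0], [0.989, -0.147, 0.0], [-0.0, -0.0, -1.0]]
contact_force: [0.2, 0.3, 0.5]
width: 0.068
```

step_arm --motion '[{"translation":[0,0,-2],"rot":[0,0,0],"fingers":6.8},{"translation":[0,0,-5],"rot":[0,0,0],"fingers":6.8},{"translation":[0,0,-9],"rot":[0,0,0],"fingers":6.8},{"translation":[0,0,-13],"rot":[0,0,0],"fingers":6.8},{"translation":[0,0,-16],"rot":[0,0,0],"fingers":6.8}]'

```text
time_s: 37.15
ee_pos: [0.5718, -0.0815, 0.1994]
tool_rot: [[0.147, 0.989, 0.002], [0.989, -0.147, -0.0], [-0.0, 0.002, -1.0]]
contact_force: [-0.4, 0.3, 0.2]
width: 0.0681
```

step_arm --motion '[{"translation":[-5,-2,0],"rot":[0,0,0],"fingers":6.8},{"translation":[-10,-4,0],"rot":[0,0,0],"fingers":6.8},{"translation":[-15,-6,0],"rot":[0,0,0],"fingers":6.8},{"translation":[-20,-8,0],"rot":[0,0,0],"fingers":6.8},{"translation":[-23,-9,0],"rot":[0,0,0],"fingers":6.8}]'

```text
time_s: 37.65
ee_pos: [0.4469, -0.2971, 0.1971]
tool_rot: [[0.147, 0.989, -0.0], [0.989, -0.147, -0.0], [-0.0, -0.0, -1.0]]
contact_force: [0.7, 0.4, -0.3]
width: 0.0682
```

step_arm --motion '[{"translation":[0,0,0],"rot":[0,0,0],"fingers":6.8},{"translation":[0,0,0],"rot":[0,0,0],"fingers":6.8},{"translation":[0,0,0],"rot":[0,0,0],"fingers":6.8}]'

```text
time_s: 37.95
ee_pos: [0.4486, -0.295, 0.1968]
tool_rot: [[0.147, 0.989, -0.0], [0.989, -0.147, 0.0], [0.0, -0.0, -1.0]]
contact_force: [-1.2, -0.5, 0.8]
width: 0.0679
```

```bash
python3 go.py 0.5 -0.3 0.2 -8.43; python3 - <<'E'
from h import *
b=snap('side','side11');a=snap('top','top11')
cv2.imwrite('pics/f1.png',cv2.resize(a[225:325,275:415],None,fx=5,fy=5,interpolation=cv2.INTER_CUBIC)[:,:,::-1])
E
```

```text
t 37.95 pos [ 0.4486 -0.295   0.1968] phi -8.46 tilt [-0.0004  0.0004] w 0.0679 F [-1.2 -0.5  0.8]
shift cm [ 0.26  5.16 -0.32] rot [-0.03 -0.02 -0.03]
```

View pics/f1.png

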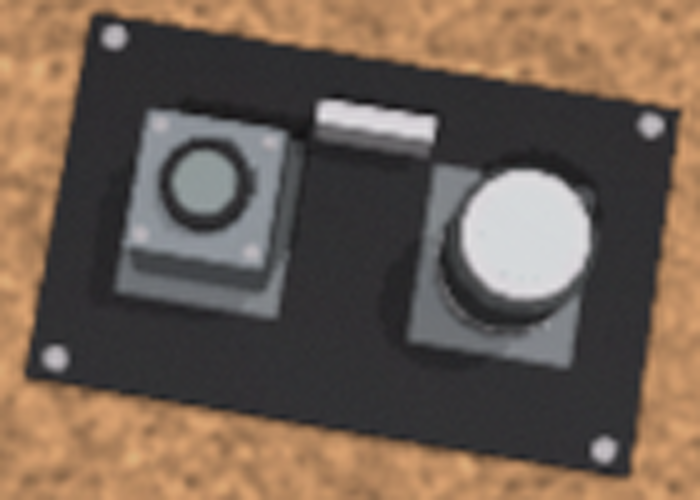

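View pics/side11.png

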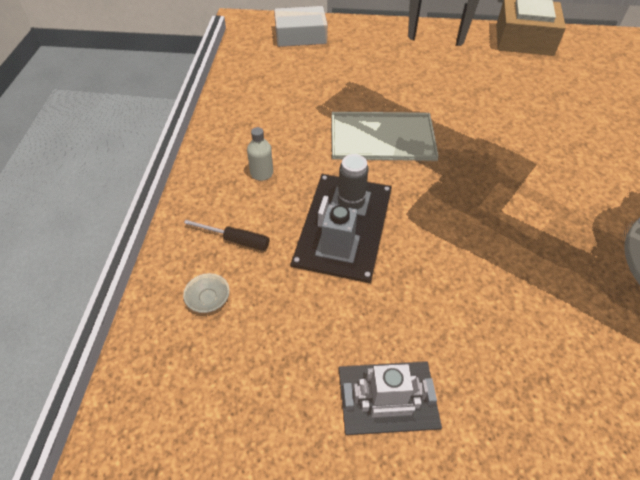

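View pics/top11.png

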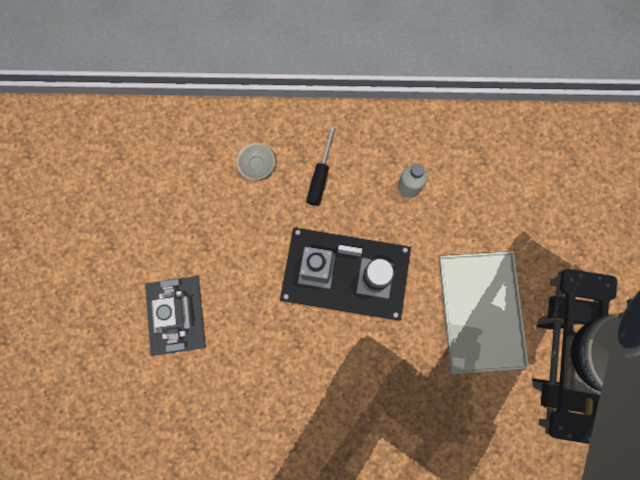

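```bash
python3 - <<'E'
from m import *
T=lambda p:full(p,225,275,5); th=np.radians(-8.5);R=np.array([[np.cos(th),-np.sin(th)],[np.sin(th),np.cos(th)]])
bay=np.array([.5798,-.035])
print('barrel in bay',R.T@(at_z('top',T((526,234)),.1)[:2]-bay))
b=.023
t,a,r=rig([(b,b),(b,-b),(-b,-b),(-b,b)],[at_z('top',T(p),.08) for p in [(148,109),(290,130),(269,271),(126,248)]])
print('block in bay',R.T@(t-bay),'yaw',a+8.5,r)
t,a,r=rig([(1,1),(1,-1),(-1,-1),(-1,1)],[at_z('top',T(p),.08) for p in [(160,123),(270,141),(252,252),(140,232)]]); print('yaw screws',a+8.5)
E
```

```text
barrel in bay [-0.00128167 -0.05073372]
block in bay [-0.00030302  0.05072682] yaw 0.6076195944148832 [0.29336605 0.08456281 0.31182039 0.28808823]
yaw screws -0.38792175034684817
```

All good: barrel about 1 mm from its pad centre, block under 1 mm and square within about 0.6°.

```bash
python3 -c "
from bench import ctrl; print(ctrl.hand_in())"
```

```text
the job is handed in; nothing more can be done
None
```

The job is done as asked and handed in at about 38 s of robot time. No verdict was reported.

- **Clearing the bay:** I stood the barrel, then the camera block, upright in the side tray without touching the cartridge.
- **Cartridge:** I pressed it straight down into the holder until it met a hard stop at TCP z = 0.0382 m; the predicted home height was 0.0383 m. A small force peak then drop near 3–4 mm before home suggested the catches snapping. After release the window triangulated to z ≈ 0.065 m against the ideal 0.066 m, and the pictures show both catches over the foot.
- **Putting back:** In the last pictures the barrel stands upright, about 1.3 mm from its pad centre. The block is within about 0.8 mm of its pad centre.
- **End state:** The gripper is open and clear of everything, and the bottle, dish and screwdriver look unmoved.

**Checks that disagreed:**
- The two cameras differed by 1–5 mm in y, depending on the feature, so I used their mean or relative offsets.
- The two block squareness measurements had opposite signs (+0.6° and −0.4°). That is within measurement noise, so I take it as square.
- The largest insertion force I saw at the catches was about 3–4 N net, below the stated 5–15 N. The force was only sampled at the end of each move call, so the peak may have been missed. I did not do a pull test.

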